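# Clear the turntable: full screw tins into the drawer, empties into the tray

## Robot

A 7-joint arm with a two-finger parallel gripper is mounted at the origin on the work surface. World frame = base frame: x ahead of the robot, y to its left, z up, the work surface at z = 0. Lengths are in m, angles in degrees, forces in N, time in s.
With the tool pointing down it reaches from about 0.425 to 0.875 m from the base axis. Payload 4.7 kg.
Tool frame: the origin (TCP) lies midway between the tips of the shut fingers; the grasp point (between the pads) lies env.grip_point_offset behind it (env.grip_point_offset is the distance from the TCP to the grasp point, in m); x points along the fingers, y is the direction in which the jaws open and shut, and the axes are right-handed (so a half turn about x gives the same grasp; the last joint's range is limited). The gripper opens to 87 mm and grips with 3 to 60 N. Pads are 19 mm wide; open, the fingers measure 117 mm over their backs; the gripper's body (75 mm by 190 mm) begins 51 mm behind the grasp point.
Start: joints at [-65.77, 18.392, -4.016, 83.108, 1.295, 78.541, -3.26], TCP at [0.258, 0.596, 0.188] pointing down, gripper open.
Joint ranges: [-163.93, 163.93], [-17.29, 119.83], [-79.2, 71.16], [3.27, 140.29], [-89.18, 269.18], [5.43, 117.66], [-154.24, 154.24]. Speed limits (degrees/s): [147.25, 147.25, 180, 180, 180, 180, 180].

## Interface

Orientations are given as [roll, pitch, yaw] about the fixed x, y, z axes, in that order (R = Rz(yaw) Ry(pitch) Rx(roll)).
In Python, from cell import readout, read_camera, camera_params, sign_off, spot_in, pinpoint, env gives the robot as it stands.
- The arm moves only by the shell command python3 -m pendant 'ROWS' [OPENING] [FORCE]. ROWS is a JSON object of lists of equal length, an entry for each row: "xyz": the shift along the world's x, y, z in m, a list of three; "turn": the turn about the world's z in rad. A call has 1 to 10 rows; each row shifts and turns the pose as measured when the row begins; what a row does not reach is not made up. A row lasts 1/8 s, in which the tool goes at most 62.5 mm and 10.7 degrees, less where a joint would pass 70% of its speed; a pose out of reach is approached as far as the arm can. A call is refused whole if a number of a shift passes 0.0625 or a number of a turn 0.188, either way. A call with a gripper value outside its range is refused whole. OPENING is the opening, from 0 (shut) to 1 (fully open), set as the call begins (- or left out, the last holds). The fingers move at their own pace and stop on an object; FORCE is the grip in N (left out, the last holds). Time passes only in rows, so rows that do not move let the fingers close. It gives the time, the measured TCP pose, the force and the opening at its end, in the units of the state.
- readout.get_obs(): the state, without advancing time (a new reading comes with each control period).
- read_camera(name): name is "scene" or "top" or "wrist"; returns the picture (384x512x3 uint8, red, green, blue); there is no depth.
- camera_params(name): a dict with "fx", "fy", "cx", "cy" (pixels), "rvec" (rotation vector, rad) and "tvec" (3), from world to camera coordinates, as OpenCV has them; the wrist camera has in their place "hand_eye" (4x4, takes a point from camera to tool coordinates, whose origin is the TCP and whose axes are the tool frame's). Camera axes: x right, y down, z forward; pixel columns grow to the right and rows downward; lengths in m; the calibration is good to about 2 mm. A picture is of the moment at which its call begins: read the wrist's pose just before it. camera_params takes no time and is no camera call.
- sign_off(): hands the job in, once; it reports no verdict.
Trained networks look in the newest picture that a camera, given by its name, has taken for a name from the list of things; names that differ only in an ending like _2 or _b are one class to them, and where a whole thing is asked for, a point or a joint stands for the part that bears it (a point fixed in the world has none). Each returns a list of dicts, best first, with "score" (0 to 1); they miss things now and then, are a little off and sometimes report something else, mostly with a low value. They report only what shows in the picture. A call takes as long as a camera call.
- spot_in(camera, name): "at" ([x, y, z] in m, in the coordinates of the camera as it stood for that picture, good to about 4 mm: the middle of the surface that is visible of it).
- pinpoint(camera, name): "at" ([x, y, z] in m, in the coordinates of the camera as it stood for that picture, good to about 4 mm: a listed point, or the origin of a listed thing).
The state is a dict: "time_s": time; "qpos": joint angles; "joint_velocities": joint speeds; "effort": joint torques, N m; "tool_pos": TCP position; "tool_rot": TCP orientation; "force": force on the tool from outside, world axes, zero at the start; "wrist_torque": the same for the moment, N m; "grip_width": finger opening in m.
Only numpy, scipy, OpenCV 4.12 (cv2) and the standard library are available. Lean on these libraries where they do the work, as an engineer would, in place of code of your own. Each camera call takes 0.05 s, during which the arm holds its last target.

## Task

Clear the turntable of its sealed screw tins, which all look alike: lift each one to feel whether it is full or empty, stand the full ones upright on the floor of the green cabinet's drawer and the empty ones upright on the floor of the red tray. The drawer starts shut or nearly so: pull it well out to load it, and push it fully shut when the full tins are in. Leave the other things on and around the bench alone.

Things in the scene. Friction and masses are not known exactly. Their poses are not given: they have to be found in the camera images.
- tin_a: One of the look-alike sealed screw tins: yellow with a white paper band and a bare steel lid, upright cylinder 56 mm in diameter and 50 mm tall, fairly rigid. Origin at the centre of its underside, z up. It starts standing on the turntable. Full or empty cannot be seen: an empty tin weighs 50 to 70 g, a full one 355 to 485 g. The letter says nothing about the contents, and 4 to 6 of the six tins are there.
- tin_b: One of the look-alike sealed screw tins: yellow with a white paper band and a bare steel lid, upright cylinder 56 mm in diameter and 50 mm tall, fairly rigid. Origin at the centre of its underside, z up. It starts standing on the turntable. Full or empty cannot be seen: an empty tin weighs 50 to 70 g, a full one 355 to 485 g. The letter says nothing about the contents, and 4 to 6 of the six tins are there.
- tin_c: One of the look-alike sealed screw tins: yellow with a white paper band and a bare steel lid, upright cylinder 56 mm in diameter and 50 mm tall, fairly rigid. Origin at the centre of its underside, z up. It starts standing on the turntable. Full or empty cannot be seen: an empty tin weighs 50 to 70 g, a full one 355 to 485 g. The letter says nothing about the contents, and 4 to 6 of the six tins are there.
- tin_d: One of the look-alike sealed screw tins: yellow with a white paper band and a bare steel lid, upright cylinder 56 mm in diameter and 50 mm tall, fairly rigid. Origin at the centre of its underside, z up. It starts standing on the turntable. Full or empty cannot be seen: an empty tin weighs 50 to 70 g, a full one 355 to 485 g. The letter says nothing about the contents, and 4 to 6 of the six tins are there.
- tin_e: One of the look-alike sealed screw tins: yellow with a white paper band and a bare steel lid, upright cylinder 56 mm in diameter and 50 mm tall, fairly rigid. Origin at the centre of its underside, z up. It starts standing on the turntable. Full or empty cannot be seen: an empty tin weighs 50 to 70 g, a full one 355 to 485 g. The letter says nothing about the contents, and 4 to 6 of the six tins are there.
- tin_f: One of the look-alike sealed screw tins: yellow with a white paper band and a bare steel lid, upright cylinder 56 mm in diameter and 50 mm tall, fairly rigid. Origin at the centre of its underside, z up. It starts standing on the turntable. Full or empty cannot be seen: an empty tin weighs 50 to 70 g, a full one 355 to 485 g. The letter says nothing about the contents, and 4 to 6 of the six tins are there.
- turntable: Free-spinning round turntable; origin on the bench at its axis, z up. Its rubber-topped wooden platter is 310 mm in diameter with its top 45 mm above the bench, no rim. Nothing brakes it: an off-centre push turns it and all the tins on it. The tins start about 88 mm from the axis, their centres 70 mm apart or more.
- drawer (a joint): How far the drawer of the green screw cabinet is pulled out (m): 0 shut, 0.166 at its outer stop. It starts nearly shut, slides with about 1 N of friction and stays where it is left. The cabinet stands on the bench beside the turntable, left or right, 240 mm deep, 280 mm wide, 100 mm high, its front roughly towards the robot.
- drawer_handle (a point): Middle of the drawer's steel bar handle (moves with the drawer): a level bar 11 mm thick and 120 mm long, its axis 35 mm off the drawer front, 62 mm above the bench (38 mm under the cabinet's top). x points into the cabinet (the drawer pulls out along -x), y along the bar, z up.
- drawer_floor (a point): Point on the drawer's inner floor (moves with the drawer), about 22 mm above the bench, in the middle of the foot of the drawer's front wall; x points into the cabinet, y across, z up. The inner floor runs from x = 0 to x = 0.195 and from y = -0.119 to y = 0.119; the side and back walls rise 56 mm above it, the front 65 mm. A standing tin passes under the cabinet's top as the drawer shuts. With the drawer fully out, the floor lies clear of the cabinet up to about x = 0.15.
- tray_in (a point): Centre of the red tray's inner floor, 5 mm above the bench, on the other side of the turntable from the cabinet; z up. Fixed, 160 mm inside along its x and 250 mm inside along its y, walls 5 mm thick, 30 mm above the inner floor.
- screwdriver: Bystander: screwdriver with an orange handle, 190 mm long, lying on the bench. Origin under its middle.
- tape: Bystander: blue roll of masking tape, 90 mm across and 24 mm high, lying on top of the cabinet. Origin at the centre of its underside.
- glue: Bystander: green glue bottle, 56 mm across and 150 mm tall, standing behind the tray. Origin at the centre of its underside.
- sander: Bystander: cork sanding block 65 x 110 x 35 mm behind the turntable. Origin at the centre of its underside.
- hammer: Bystander: hammer 260 mm long, lying at the right side of the bench. Origin under its middle.
- pulley: Bystander: brass sash pulley 110 x 26 mm, lying at the left side of the bench. Origin at the centre of its underside.

How it is judged (in metres and radians):
On the way, in this order (a step that is already met when the one before it is completed fails the run):
1. the drawer is pulled well out (at least 100 mm) (value of joint drawer above 0.1 m), for 0.2 s.
2. every full tin (one whose weight is over 2 N) stands in the drawer (((x of tin_a in the frame of drawer_floor between 0.01 and 0.185 m and y of tin_a in the frame of drawer_floor between -0.11 and 0.11 m and z of tin_a in the frame of drawer_floor between -0.008 and 0.008 m and angle between tin_a's own z axis and vertical below 0.15 rad) or contact force between tin_a and anything else below 2 N) and ((x of tin_b in the frame of drawer_floor between 0.01 and 0.185 m and y of tin_b in the frame of drawer_floor between -0.11 and 0.11 m and z of tin_b in the frame of drawer_floor between -0.008 and 0.008 m and angle between tin_b's own z axis and vertical below 0.15 rad) or contact force between tin_b and anything else below 2 N) and ((x of tin_c in the frame of drawer_floor between 0.01 and 0.185 m and y of tin_c in the frame of drawer_floor between -0.11 and 0.11 m and z of tin_c in the frame of drawer_floor between -0.008 and 0.008 m and angle between tin_c's own z axis and vertical below 0.15 rad) or contact force between tin_c and anything else below 2 N) and ((x of tin_d in the frame of drawer_floor between 0.01 and 0.185 m and y of tin_d in the frame of drawer_floor between -0.11 and 0.11 m and z of tin_d in the frame of drawer_floor between -0.008 and 0.008 m and angle between tin_d's own z axis and vertical below 0.15 rad) or contact force between tin_d and anything else below 2 N) and ((x of tin_e in the frame of drawer_floor between 0.01 and 0.185 m and y of tin_e in the frame of drawer_floor between -0.11 and 0.11 m and z of tin_e in the frame of drawer_floor between -0.008 and 0.008 m and angle between tin_e's own z axis and vertical below 0.15 rad) or contact force between tin_e and anything else below 2 N) and ((x of tin_f in the frame of drawer_floor between 0.01 and 0.185 m and y of tin_f in the frame of drawer_floor between -0.11 and 0.11 m and z of tin_f in the frame of drawer_floor between -0.008 and 0.008 m and angle between tin_f's own z axis and vertical below 0.15 rad) or contact force between tin_f and anything else below 2 N)), for 0.2 s.
At the end, for the whole second after the job is handed in: Every full tin (weight over 2 N) stands upright (within 0.15 rad) on the drawer's floor and every empty one on the tray's floor (undersides within 8 mm of that floor), all at rest, and the drawer is shut to within 12 mm (((x of tin_a in the frame of drawer_floor between 0.01 and 0.185 m and y of tin_a in the frame of drawer_floor between -0.11 and 0.11 m and z of tin_a in the frame of drawer_floor between -0.008 and 0.008 m and angle between tin_a's own z axis and vertical below 0.15 rad and contact force between tin_a and anything else above 2 N) or (x of tin_a in the frame of tray_in between -0.075 and 0.075 m and y of tin_a in the frame of tray_in between -0.12 and 0.12 m and z of tin_a in the frame of tray_in between -0.008 and 0.008 m and angle between tin_a's own z axis and vertical below 0.15 rad and contact force between tin_a and anything else below 2 N)) and ((x of tin_b in the frame of drawer_floor between 0.01 and 0.185 m and y of tin_b in the frame of drawer_floor between -0.11 and 0.11 m and z of tin_b in the frame of drawer_floor between -0.008 and 0.008 m and angle between tin_b's own z axis and vertical below 0.15 rad and contact force between tin_b and anything else above 2 N) or (x of tin_b in the frame of tray_in between -0.075 and 0.075 m and y of tin_b in the frame of tray_in between -0.12 and 0.12 m and z of tin_b in the frame of tray_in between -0.008 and 0.008 m and angle between tin_b's own z axis and vertical below 0.15 rad and contact force between tin_b and anything else below 2 N)) and ((x of tin_c in the frame of drawer_floor between 0.01 and 0.185 m and y of tin_c in the frame of drawer_floor between -0.11 and 0.11 m and z of tin_c in the frame of drawer_floor between -0.008 and 0.008 m and angle between tin_c's own z axis and vertical below 0.15 rad and contact force between tin_c and anything else above 2 N) or (x of tin_c in the frame of tray_in between -0.075 and 0.075 m and y of tin_c in the frame of tray_in between -0.12 and 0.12 m and z of tin_c in the frame of tray_in between -0.008 and 0.008 m and angle between tin_c's own z axis and vertical below 0.15 rad and contact force between tin_c and anything else below 2 N)) and ((x of tin_d in the frame of drawer_floor between 0.01 and 0.185 m and y of tin_d in the frame of drawer_floor between -0.11 and 0.11 m and z of tin_d in the frame of drawer_floor between -0.008 and 0.008 m and angle between tin_d's own z axis and vertical below 0.15 rad and contact force between tin_d and anything else above 2 N) or (x of tin_d in the frame of tray_in between -0.075 and 0.075 m and y of tin_d in the frame of tray_in between -0.12 and 0.12 m and z of tin_d in the frame of tray_in between -0.008 and 0.008 m and angle between tin_d's own z axis and vertical below 0.15 rad and contact force between tin_d and anything else below 2 N)) and ((x of tin_e in the frame of drawer_floor between 0.01 and 0.185 m and y of tin_e in the frame of drawer_floor between -0.11 and 0.11 m and z of tin_e in the frame of drawer_floor between -0.008 and 0.008 m and angle between tin_e's own z axis and vertical below 0.15 rad and contact force between tin_e and anything else above 2 N) or (x of tin_e in the frame of tray_in between -0.075 and 0.075 m and y of tin_e in the frame of tray_in between -0.12 and 0.12 m and z of tin_e in the frame of tray_in between -0.008 and 0.008 m and angle between tin_e's own z axis and vertical below 0.15 rad and contact force between tin_e and anything else below 2 N)) and ((x of tin_f in the frame of drawer_floor between 0.01 and 0.185 m and y of tin_f in the frame of drawer_floor between -0.11 and 0.11 m and z of tin_f in the frame of drawer_floor between -0.008 and 0.008 m and angle between tin_f's own z axis and vertical below 0.15 rad and contact force between tin_f and anything else above 2 N) or (x of tin_f in the frame of tray_in between -0.075 and 0.075 m and y of tin_f in the frame of tray_in between -0.12 and 0.12 m and z of tin_f in the frame of tray_in between -0.008 and 0.008 m and angle between tin_f's own z axis and vertical below 0.15 rad and contact force between tin_f and anything else below 2 N)) and value of joint drawer below 0.012 m and linear speed of each of tin_a, tin_b, tin_c, tin_d, tin_e, tin_f below 0.03 m/s); the robot touches nothing.
It fails at once if a bystander (screwdriver, tape, glue bottle, sanding block, hammer or pulley) is moved more than 40 mm (distance of any of screwdriver, tape, glue, sander, hammer, pulley from where it was at the start of the episode above 0.04 m).
Of tin_a, tin_b, tin_c, tin_d, tin_e, tin_f only 4 to 6 are there at a start; the rules pass over those that are not, and their reading is None.
At some moment in a run one of tin_a, tin_b, tin_c, tin_d, tin_e, tin_f may be knocked a few centimetres aside while the robot is not near it.
It also fails if it takes over 210 s, if anything falls off the work surface, if the arm or the gripper's body presses on something with over 40 N, if the wrist force passes 120 N, or if a joint passes its speed limit or range.

## Working session

There is one attempt and no reset: what is moved stays moved. The work goes in short steps, Python scripts to look and compute and a shell command to move; the robot and the scene stay as the last step left them, time stands still between calls to the robot, and variables do not carry over. Pictures are saved under pics/ and viewed, and the job is handed in when it is done.

```bash
ls; mkdir -p pics
cat > h.py <<'E'
import numpy as np, cv2
from cell import *
def T(name):
    p=camera_params(name)
    if "rvec" in p:
        R=cv2.Rodrigues(np.array(p["rvec"],float))[0]; t=np.array(p["tvec"],float).ravel()
        return R.T, -R.T@t
    o=readout.get_obs()
    from scipy.spatial.transform import Rotation as Ro
    rot=np.array(o["tool_rot"],float)
    Rt=Ro.from_euler('xyz',rot,degrees=True).as_matrix()
    H=np.array(p["hand_eye"]); M=np.eye(4); M[:3,:3]=Rt; M[:3,3]=o["tool_pos"]
    M=M@H; return M[:3,:3],M[:3,3]
def cap(name,fn=None):
    tf=T(name); im=read_camera(name)
    if fn: cv2.imwrite("pics/"+fn,im[:,:,::-1])
    return tf,im
def W(tf,at): return (tf[0]@np.array(at)+tf[1]).round(3)
def look(cam,tf,names,f=pinpoint,mn=0.2):
    for n in names:
        for d in f(cam,n):
            if d["score"]>mn: print(cam,n,round(d["score"],2),W(tf,d["at"]), {k:v for k,v in d.items() if k not in("score","at")} or '')
E
python3 - <<'E'
from h import *
o=readout.get_obs(); print(o); print(env.grip_point_offset)
tf,_=cap("top","top0.png")
look("top",tf,["tin_a","turntable","drawer_handle","drawer_floor","tray_in","screwdriver","tape","glue","sander","hammer","pulley"])
tf,_=cap("scene","scene0.png")
look("scene",tf,["tin_a","turntable","drawer_handle","drawer_floor","tray_in"])
print(tf[1])
E
```

```text
pics
{'time_s': 0.0, 'qpos': array([-65.76844815,  18.43889343,  -4.015979  ,  83.17444231,
         1.29411664,  78.53893314,  -3.25883983]), 'joint_velocities': array([-0.00291492,  0.05353429, -0.0099912 ,  0.05803522,  0.0584365 ,
        0.02414806,  0.00027489]), 'effort': array([-1.00512563e-03, -4.91293931e+01, -4.04410483e-01, -3.12529314e+01,
       -6.39267149e-02,  4.32761677e-02,  1.59727069e-04]), 'tool_pos': array([0.25819213, 0.5958635 , 0.18736752]), 'tool_rot': array([ -87.52489461,   89.89282363, -110.94529852]), 'force': array([-1.1979166 , -0.44840379,  0.3634576 ]), 'wrist_torque': array([-0.02240288, -0.03273481,  0.03784766]), 'grip_width': 0.08708287325321899}
0.0187
top tin_a 0.65 [ 0.616 -0.093  0.047] 
top tin_a 0.63 [0.491 0.    0.045] 
top tin_a 0.53 [ 0.659 -0.017  0.045] 
top tin_a 0.46 [ 0.522 -0.076  0.048] 
top turntable 0.65 [ 0.573 -0.003 -0.001] 
top drawer_handle 0.88 [0.554 0.361 0.062] 
top drawer_floor 0.79 [0.61  0.352 0.025] 
top drawer_floor 0.26 [ 0.656 -0.017  0.048] 
top tray_in 0.69 [ 0.502 -0.354  0.008] 
top tray_in 0.22 [ 0.38  -0.018 -0.001] 
top screwdriver 0.59 [ 0.381 -0.018 -0.   ] 
top tape 0.81 [0.7   0.337 0.097] 
top tape 0.57 [0.527 0.576 0.002] 
top glue 0.74 [ 0.676 -0.364 -0.002] 
top sander 0.81 [ 0.787 -0.029  0.003] 
top hammer 0.96 [ 0.531 -0.609 -0.   ] 
top pulley 0.81 [0.524 0.576 0.   ] 
scene tin_a 0.8 [ 0.518 -0.072  0.038] 
scene tin_a 0.78 [ 0.659 -0.015  0.041] 
scene tin_a 0.67 [ 0.617 -0.091  0.046] 
scene tin_a 0.46 [0.493 0.005 0.041] 
scene turntable 0.74 [ 0.573 -0.001 -0.001] 
scene turntable 0.28 [ 0.659 -0.013  0.041] 
scene drawer_handle 0.49 [0.559 0.357 0.059] 
scene drawer_floor 0.57 [0.618 0.353 0.021] 
scene tray_in 0.84 [ 0.495 -0.355  0.008] 
scene tray_in 0.67 [ 0.797 -0.025 -0.002] 
[ 1.19388374 -0.87020248  0.72010512]
```

View pics/top0.png

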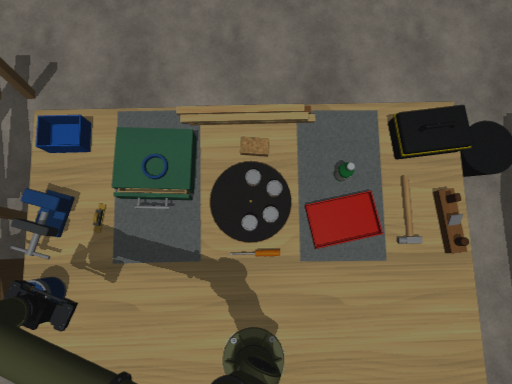

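View pics/scene0.png

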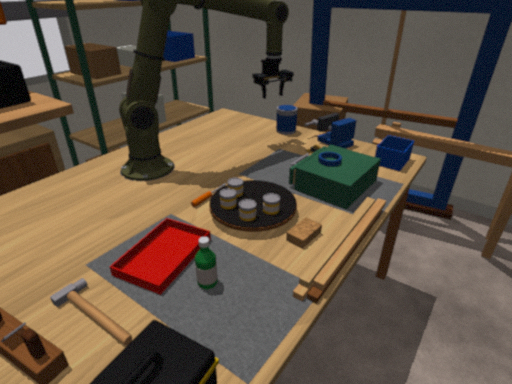

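```bash
cat >> h.py <<'E'
def st():
    from scipy.spatial.transform import Rotation as Ro
    o=readout.get_obs(); R=Ro.from_euler('xyz',o["tool_rot"],degrees=True).as_matrix()
    y=R[:,1]; print("t",round(o["time_s"],2),"pos",np.round(o["tool_pos"],4),"jaw",round(np.degrees(np.arctan2(y[1],y[0])),2),"xax",R[:,0].round(3),"q1,q7",o["qpos"][[0,6]].round(1),"F",np.round(o["force"],2),"w",round(o["grip_width"],4))
E
python3 -c "
from h import *
st(); print(camera_params('wrist'))"
python3 -m pendant '{"xyz":[[0.042,-0.047,0.02],[0.042,-0.047,0.02],[0.042,-0.047,0.02],[0.042,-0.047,0.02],[0.042,-0.047,0.02],[0,0,0]],"turn":[0,0,0,0,0,0]}'
python3 -c "
from h import *
st()
tf,_=cap('wrist','w0.png')
look('wrist',tf,['drawer_handle','drawer_floor','tape'])
"
```

```text
t 0.9 pos [0.2584 0.5965 0.1885] jaw 66.58 xax [ 0.  0. -1.] q1,q7 [-65.8  -3.3] F [ 0.32  0.36 -0.01] w 0.0873
{'fx': 304.0297203880335, 'fy': 304.0297203880335, 'cx': 254.54101350231278, 'cy': 186.89151829476157, 'hand_eye': array([[ 3.05606848e-04, -2.64259219e-01,  9.64451643e-01,
        -1.96570529e-01],
       [ 9.99999953e-01,  8.29292566e-05, -2.94148509e-04,
        -2.85491957e-04],
       [-2.24980248e-06,  9.64451688e-01,  2.64259232e-01,
        -7.24234703e-02],
       [ 0.00000000e+00,  0.00000000e+00,  0.00000000e+00,
         1.00000000e+00]])}
time_s: 1.65
tool_pos: [0.4597, 0.3668, 0.2854]
tool_rot: [22.9, 89.9, -0.4]
force: [-1.4, 1.3, 0.0]
grip_width: 0.0867
t 1.65 pos [0.4597 0.3668 0.2854] jaw 66.71 xax [ 0.002 -0.    -1.   ] q1,q7 [-46.6  26.3] F [-1.36  1.33  0.05] w 0.0867
wrist drawer_handle 0.55 [0.555 0.358 0.062] 
wrist drawer_floor 0.94 [0.613 0.35  0.017]
```

View pics/w0.png

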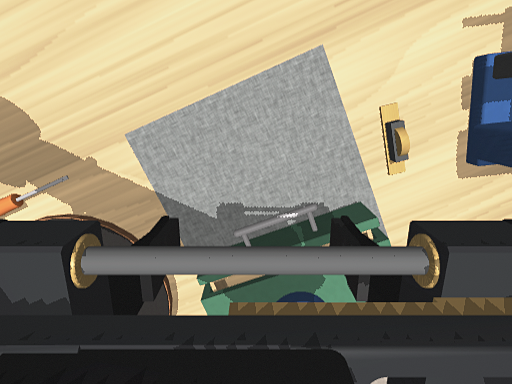

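```bash
cat >> h.py <<'E'
def px(name,tf,u,v,z):
    p=camera_params(name); d=tf[0]@np.array([(u-p["cx"])/p["fx"],(v-p["cy"])/p["fy"],1.]); s=(z-tf[1][2])/d[2]; return (tf[1]+s*d).round(4)
E
python3 -c "
from h import *
im=cv2.imread('pics/w0.png')[185:260,190:390]; cv2.imwrite('pics/w0c.png',cv2.resize(im,None,fx=4,fy=4,interpolation=2))
im=cv2.imread('pics/top0.png')[110:220,100:220]; cv2.imwrite('pics/t0c.png',cv2.resize(im,None,fx=5,fy=5,interpolation=2))
"
```

```text
(no output)
```

View pics/w0c.png

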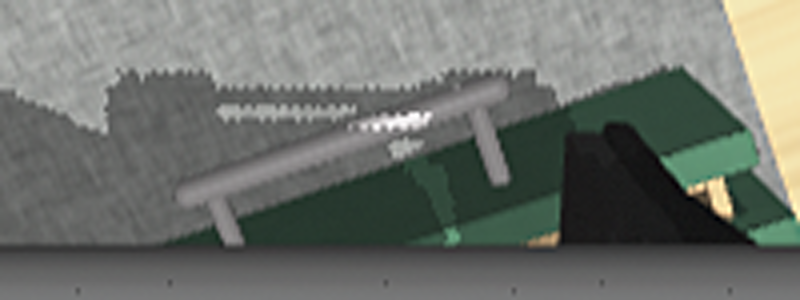

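View pics/t0c.png

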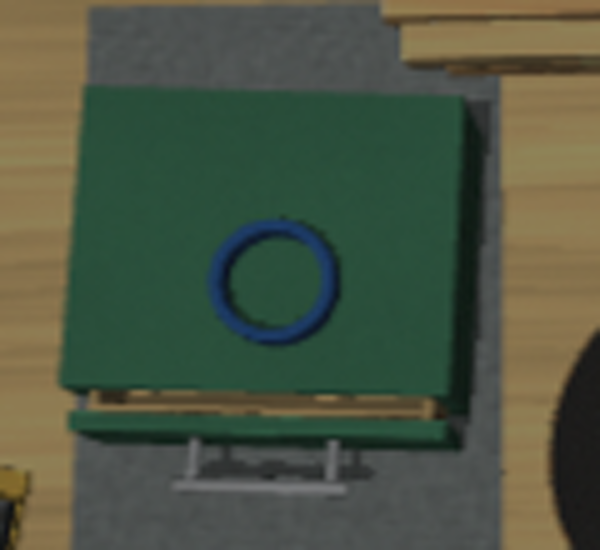

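```bash
python3 -c "
from h import *
tf=T('wrist'); a=px('wrist',tf,236.2,233.2,.062); b=px('wrist',tf,315.7,207.5,.062); print(a,b,np.linalg.norm(a-b),(a+b)/2,np.degrees(np.arctan2(*(b-a)[[0,1]])))
tf=T('top')
def c(u,v,z): return px('top',tf,100+u/5,110+v/5,z)
a,b=c(173,486,.062),c(347,489,.062); print(a,b,np.linalg.norm(a-b),(a+b)/2,np.degrees(np.arctan2(*(a-b)[[0,1]])))
print(c(62,386,.1),c(448,395,.1),c(86,86,.1),c(464,97,.1))
"
```

```text
[0.5457 0.3046 0.062 ] [0.5528 0.427  0.062 ] 0.12260575027297864 [0.54925 0.3658  0.062  ] 3.3198095768605365
[0.5588 0.4195 0.062 ] [0.5533 0.2922 0.062 ] 0.12741875843061723 [0.55605 0.35585 0.062  ] 2.473927155832204
[0.6285 0.4881 0.1   ] [0.6152 0.2117 0.1   ] [0.8526 0.478  0.1   ] [0.8382 0.2002 0.1   ]
```

```bash
python3 -m pendant '{"xyz":[[0.013,-0.001,-0.015],[0.013,-0.001,-0.015],[0.013,-0.001,-0.015],[0.013,-0.001,-0.015],[0.013,-0.001,-0.015],[0.013,-0.001,-0.015],[0.013,0,-0.015],[0,0,0]],"turn":[-0.173,-0.173,-0.173,-0.173,-0.173,-0.173,-0.173,0]}' 0.37
python3 -c "
from h import *
st()
tf,_=cap('wrist','w1.png')
look('wrist',tf,['drawer_handle','drawer_floor','tape'])
"
```

```text
time_s: 2.85
tool_pos: [0.5313, 0.3825, 0.1679]
tool_rot: [-107.1, 89.3, 160.5]
force: [-0.1, 0.6, -0.5]
grip_width: 0.0325
t 2.85 pos [0.5313 0.3825 0.1679] jaw -2.38 xax [-0.011  0.004 -1.   ] q1,q7 [-48.8 -36.5] F [-0.09  0.58 -0.5 ] w 0.0325
wrist drawer_handle 0.9 [0.554 0.358 0.061] 
wrist drawer_floor 0.98 [0.61  0.35  0.019]
```

View pics/w1.png

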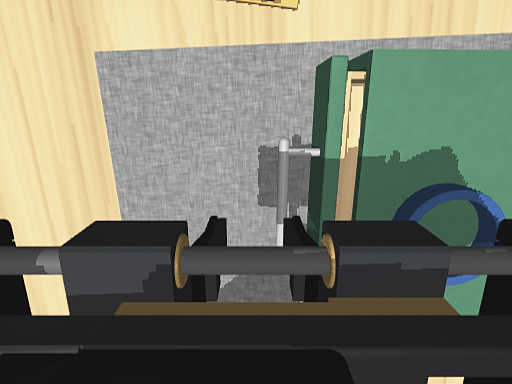

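```bash
python3 -m pendant '{"xyz":[[0.01,-0.012,-0.01],[0.01,-0.012,-0.02],[0,0,-0.02],[0,0,0]],"turn":[0,0,0,0]}' 0.37
python3 -c "
from h import *
st()
tf,_=cap('wrist','w2.png')
look('wrist',tf,['drawer_handle','drawer_floor'])
"
```

```text
time_s: 3.55
tool_pos: [0.5547, 0.3544, 0.1185]
tool_rot: [-137.4, 89.5, 130.2]
force: [0.4, -0.7, 0.6]
grip_width: 0.0322
t 3.55 pos [0.5547 0.3544 0.1185] jaw -2.34 xax [-0.006  0.007 -1.   ] q1,q7 [-46.1 -32.6] F [ 0.36 -0.71  0.63] w 0.0322
wrist drawer_handle 0.58 [0.558 0.357 0.062] 
wrist drawer_floor 0.83 [0.613 0.35  0.017]
```

View pics/w2.png

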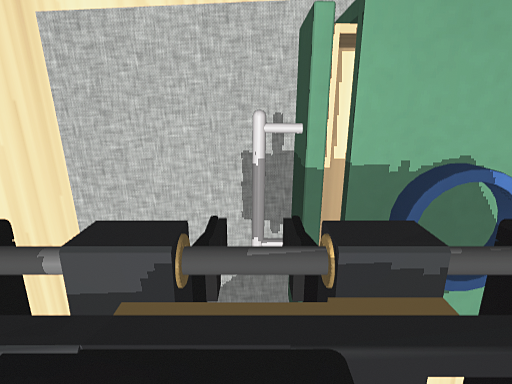

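```bash
python3 -m pendant '{"xyz":[[0.001,0,-0.02],[0,0,-0.02],[0,0,-0.014],[0,0,-0.008],[0,0,0]],"turn":[0,0,0,0,0]}' 0.37
python3 -c "
from h import *
st()
tf,_=cap('wrist','w3.png')
"
```

```text
time_s: 4.32
tool_pos: [0.5575, 0.357, 0.0568]
tool_rot: [-176.6, 89.3, 91.2]
force: [-0.6, -0.2, -0.3]
grip_width: 0.032
t 4.33 pos [0.5575 0.357  0.0568] jaw -2.22 xax [-0.     0.012 -1.   ] q1,q7 [-45.7 -31.8] F [-0.59 -0.24 -0.3 ] w 0.032
```

View pics/w3.png

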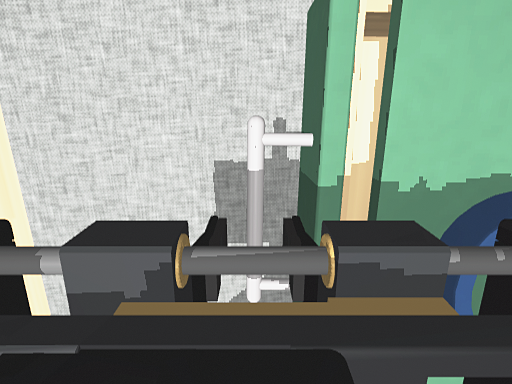

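```bash
python3 -m pendant '{"xyz":[[0,0,-0.006],[0,0,0],[0,0,0],[0,0,0],[0,0,0]],"turn":[0,0,0,0,0]}' 0 25
python3 -m pendant '{"xyz":[[-0.01,0,0],[-0.02,0.001,0],[-0.02,0.001,0],[-0.02,0.001,0],[-0.02,0.001,0],[-0.02,0.001,0],[-0.02,0.001,0],[-0.01,0.001,0],[0,0,0]],"turn":[0,0,0,0,0,0,0,0,0]}'
python3 -c "
from h import *
st()"
```

```text
time_s: 5.0
tool_pos: [0.559, 0.3581, 0.053]
tool_rot: [169.4, 89.2, 77.2]
force: [0.5, 0.3, -0.3]
grip_width: 0.001
time_s: 6.12
tool_pos: [0.4097, 0.3652, 0.0535]
tool_rot: [174.6, 89.1, 82.5]
force: [0.9, 0.1, -0.7]
grip_width: 0.0001
t 6.12 pos [0.4097 0.3652 0.0535] jaw -2.07 xax [ 0.002  0.015 -1.   ] q1,q7 [-54.7 -43.5] F [ 0.86  0.11 -0.74] w 0.0001
```

```bash
python3 -c "
from h import *
tf,_=cap('wrist','w4.png')
look('wrist',tf,['drawer_handle','drawer_floor'])
tf,_=cap('top','t4.png')
look('top',tf,['drawer_handle','drawer_floor'])
"
```

```text
wrist drawer_handle 0.6 [0.556 0.357 0.059] 
top drawer_handle 0.94 [0.556 0.357 0.06 ] 
top drawer_floor 0.77 [0.614 0.354 0.022] 
top drawer_floor 0.29 [ 0.677 -0.362 -0.   ]
```

View pics/w4.png

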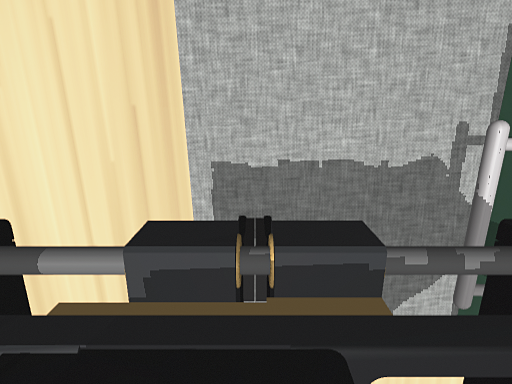

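```bash
python3 -m pendant '{"xyz":[[0,0.003,0.03],[0.02,0.003,0.04],[0.04,0.003,0],[0.04,0.003,0],[0.04,0.003,0],[0,0,0]],"turn":[-0.01,0,0,0,0,0]}' 0.37
python3 -c "
from h import *
st()"
```

```text
time_s: 7.18
tool_pos: [0.5572, 0.3784, 0.1247]
tool_rot: [168.8, 89.2, 75.9]
force: [-0.2, -0.3, 0.5]
grip_width: 0.0321
t 7.17 pos [0.5572 0.3784 0.1247] jaw -2.88 xax [ 0.003  0.013 -1.   ] q1,q7 [-47.8 -34.5] F [-0.23 -0.29  0.52] w 0.0321
```

```bash
python3 -m pendant '{"xyz":[[-0.004,0.003,-0.015],[-0.003,0.002,-0.02],[0,0,-0.02],[0,0,-0.015],[0,0,-0.008],[0,0,0]],"turn":[0,0,0,0,0,0]}' 0.37
python3 -c "
from h import *
st()
tf,_=cap('wrist','w5.png')"
```

```text
time_s: 7.92
tool_pos: [0.5443, 0.3843, 0.0399]
tool_rot: [-167.1, 89.3, 100.2]
force: [0.5, -0.4, -0.0]
grip_width: 0.0321
t 7.92 pos [0.5443 0.3843 0.0399] jaw -2.7 xax [-0.002  0.012 -1.   ] q1,q7 [-48.1 -34.6] F [ 0.54 -0.41 -0.01] w 0.0321
```

View pics/w5.png

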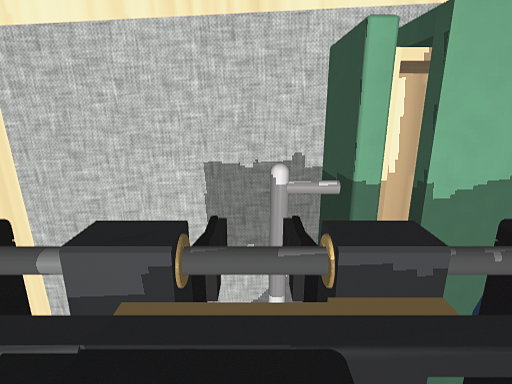

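```bash
python3 -m pendant '{"xyz":[[0,0,0.004],[0,0,0],[0,0,0],[0,0,0]],"turn":[0,0,0,0]}' 0 25
python3 -m pendant '{"xyz":[[-0.01,0,0],[-0.02,0.001,0],[-0.02,0.001,0],[-0.02,0.001,0],[-0.02,0.001,0],[-0.02,0.001,0],[-0.02,0.001,0],[-0.01,0.001,0],[0,0,0]],"turn":[0,0,0,0,0,0,0,0,0]}'
python3 -c "
from h import *
st()"
```

```text
time_s: 8.48
tool_pos: [0.5465, 0.3854, 0.0475]
tool_rot: [174.7, 89.1, 82.0]
force: [-0.2, -0.4, 0.7]
grip_width: 0.0032
time_s: 9.6
tool_pos: [0.3966, 0.3922, 0.0471]
tool_rot: [-177.4, 89.1, 90.0]
force: [-0.1, 0.8, -0.7]
grip_width: 0.0004
t 9.6 pos [0.3966 0.3922 0.0471] jaw -2.6 xax [-0.     0.015 -1.   ] q1,q7 [-57.6 -46.6] F [-0.11  0.79 -0.72] w 0.0004
```

```bash
python3 -c "
from h import *
tf,_=cap('wrist','w6.png')
look('wrist',tf,['drawer_handle','drawer_floor'])
tf,im=cap('top')
look('top',tf,['drawer_handle','drawer_floor'])
cv2.imwrite('pics/t6.png',cv2.resize(im[110:260,80:220,::-1],None,fx=4,fy=4,interpolation=2))
"
```

```text
top drawer_handle 0.95 [0.556 0.358 0.059] 
top drawer_handle 0.72 [ 0.379 -0.018  0.   ] 
top drawer_floor 0.63 [0.61  0.351 0.024] 
top drawer_floor 0.3 [ 0.658 -0.017  0.044] 
top drawer_floor 0.28 [0.524 0.576 0.001]
```

View pics/w6.png

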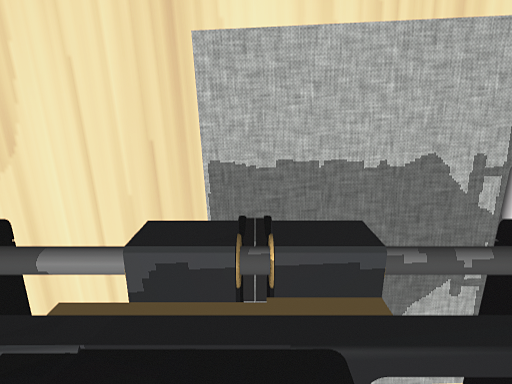

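View pics/t6.png

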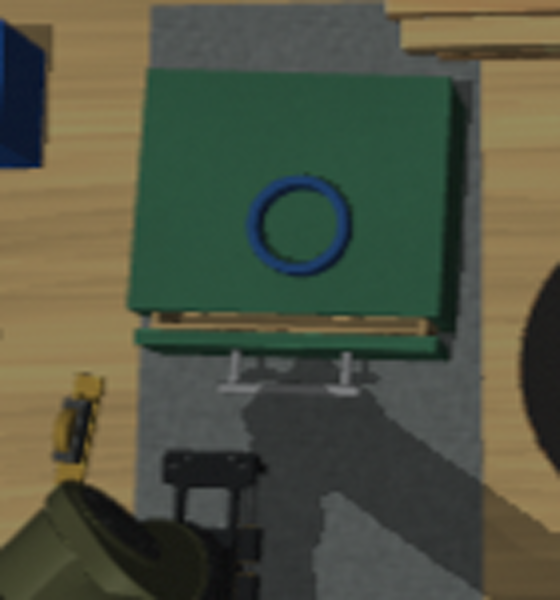

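```bash
python3 -c "
from h import *
o=readout.get_obs(); 
for cam in ('scene','top'):
    p=camera_params(cam); tf,im=cap(cam); im=im[:,:,::-1].copy()
    K=np.array([[p['fx'],0,p['cx']],[0,p['fy'],p['cy']],[0,0,1.]])
    tp=np.array(o['tool_pos']); pts=np.array([tp,tp+[0,0,.0187],tp+[0,0,.07],[tp[0],tp[1],0]])
    uv=cv2.projectPoints(pts,np.array(p['rvec']),np.array(p['tvec']),K,None)[0].reshape(-1,2); print(uv.round(1))
    u,v=uv[0].astype(int); x0=max(u-50,0);y0=max(v-50,0); c=im[y0:y0+100,x0:x0+100]; c=cv2.resize(c,None,fx=6,fy=6,interpolation=0)
    for (a,b),col in zip(uv,[(0,0,255),(255,0,255),(0,255,255),(255,0,0)]): cv2.circle(c,(int((a-x0+.5)*6),int((b-y0+.5)*6)),3,col,-1)
    cv2.imwrite('pics/s6_%s.png'%cam,c)
"
```

```text
[[271.9 149.8]
 [272.  146. ]
 [272.4 135.3]
 [271.6 159.2]]
[[142.6 251.2]
 [141.  251.3]
 [136.4 251.5]
 [146.4 251.1]]
```

View pics/s6_scene.png

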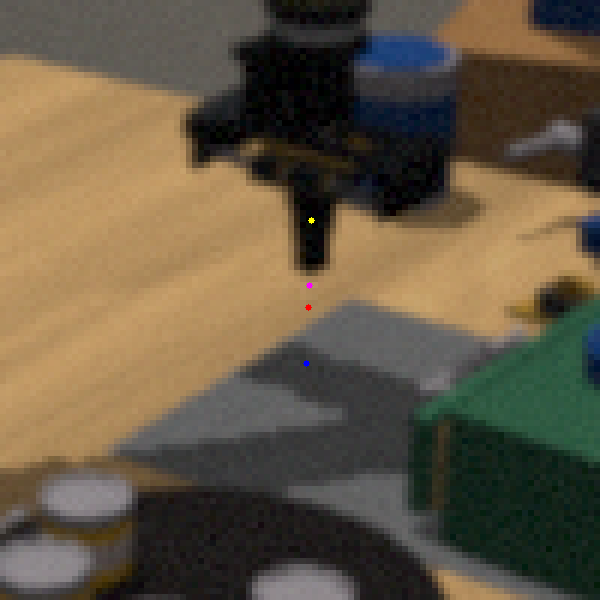

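The scene view shows the real fingertips about 30 mm above the reported TCP, and the wrist view agrees. I'll allow for that and grip the handle lower.

```bash
python3 -m pendant '{"xyz":[[0,0,0.02],[0.02,-0.003,0.02],[0.04,-0.003,0],[0.04,-0.003,0],[0.035,-0.003,0],[0.015,0,0],[0,0,0]],"turn":[0,0,0,0,0,0,0]}' 0.37
python3 -c "
from h import *
st()
tf,_=cap('wrist','w7.png')"
```

```text
time_s: 10.88
tool_pos: [0.5517, 0.3789, 0.0873]
tool_rot: [-172.3, 89.2, 95.0]
force: [-1.1, 0.5, 0.1]
grip_width: 0.0323
t 10.88 pos [0.5517 0.3789 0.0873] jaw -2.66 xax [-0.001  0.013 -1.   ] q1,q7 [-48.3 -33.9] F [-1.11  0.5   0.11] w 0.0323
```

View pics/w7.png

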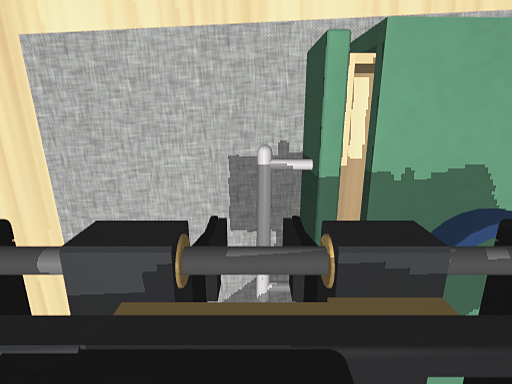

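```bash
python3 -m pendant '{"xyz":[[0.003,0,-0.015],[0,0,-0.018],[0,0,-0.012],[0,0,0],[0,0,0]],"turn":[0,0,0,0,0]}' 0.37
python3 -c "
from h import *
st()
tf,_=cap('wrist','w8.png')"
```

```text
time_s: 11.55
tool_pos: [0.5487, 0.3808, 0.0378]
tool_rot: [-151.4, 89.2, 116.3]
force: [0.3, 0.7, -0.2]
grip_width: 0.0319
t 11.55 pos [0.5487 0.3808 0.0378] jaw -2.34 xax [-0.006  0.013 -1.   ] q1,q7 [-48.1 -33.2] F [ 0.35  0.73 -0.17] w 0.0319
```

View pics/w8.png

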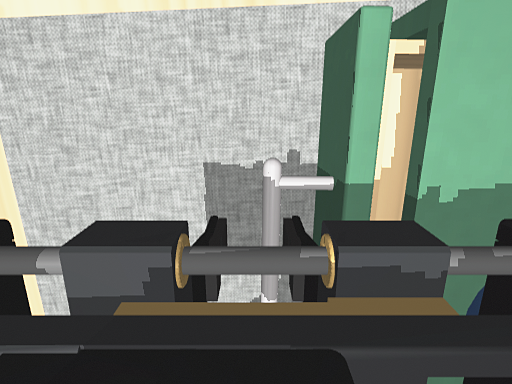

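```bash
python3 -m pendant '{"xyz":[[0.007,0,0],[0,0,0],[0,0,0]],"turn":[0,0,0]}' 0.37
python3 -m pendant '{"xyz":[[0.001,0,-0.01],[0.001,0,-0.01],[0,0,0],[0,0,0]],"turn":[0,0,0,0]}' 0.37
python3 -c "
from h import *
st()
tf,_=cap('wrist','w9.png')"
```

```text
time_s: 11.98
tool_pos: [0.5574, 0.3812, 0.0392]
tool_rot: [-160.9, 89.1, 106.7]
force: [0.3, -0.4, -0.1]
grip_width: 0.0324
time_s: 12.48
tool_pos: [0.5591, 0.3809, 0.0172]
tool_rot: [-156.8, 89.2, 110.8]
force: [0.4, -0.1, 0.6]
grip_width: 0.0324
t 12.47 pos [0.5591 0.3809 0.0172] jaw -2.37 xax [-0.005  0.014 -1.   ] q1,q7 [-47.3 -32.3] F [ 0.37 -0.1   0.56] w 0.0324
```

View pics/w9.png

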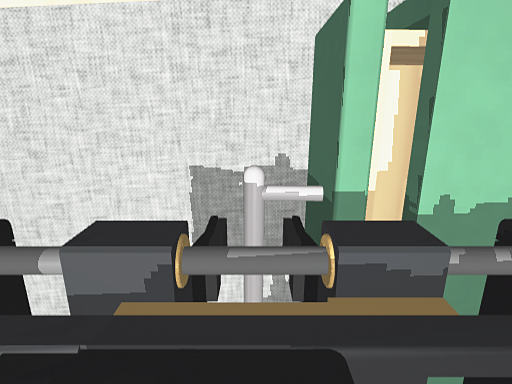

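Centred, no contact. Closing.

```bash
python3 -m pendant '{"xyz":[[0,0,0],[0,0,0],[0,0,0],[0,0,0]],"turn":[0,0,0,0]}' 0 25
```

```text
time_s: 13.02
tool_pos: [0.5592, 0.3811, 0.0178]
tool_rot: [-159.0, 89.1, 108.7]
force: [0.6, -0.4, -1.5]
grip_width: 0.0102
```

Gripped the bar (10 mm). Pull.

```bash
python3 -m pendant '{"xyz":[[-0.01,0,0],[-0.02,0.001,0],[-0.02,0.001,0],[-0.02,0.001,0],[-0.02,0.001,0],[-0.02,0.001,0],[-0.02,0.001,0],[-0.01,0.001,0],[-0.005,0,0],[0,0,0]],"turn":[0,0,0,0,0,0,0,0,0,0]}'
python3 -c "
from h import *
st()
tf,_=cap('top','t10.png')
look('top',tf,['drawer_handle','drawer_floor','tin_a','tape'])
"
```

```text
time_s: 14.28
tool_pos: [0.4083, 0.389, 0.0177]
tool_rot: [-178.3, 89.0, 89.4]
force: [-0.6, 0.3, -1.0]
grip_width: 0.0099
t 14.28 pos [0.4083 0.389  0.0177] jaw -2.32 xax [ 0.     0.017 -1.   ] q1,q7 [-57.3 -44.2] F [-0.63  0.32 -1.02] w 0.0099
top drawer_handle 0.77 [0.406 0.365 0.062] 
top drawer_floor 0.83 [0.463 0.361 0.021] 
top drawer_floor 0.44 [ 0.52  -0.077  0.046] 
top tin_a 0.64 [ 0.522 -0.079  0.046] 
top tin_a 0.57 [ 0.655 -0.015  0.045] 
top tin_a 0.53 [0.489 0.001 0.044] 
top tin_a 0.45 [ 0.619 -0.098  0.048] 
top tape 0.73 [0.698 0.335 0.097]
```

View pics/t10.png

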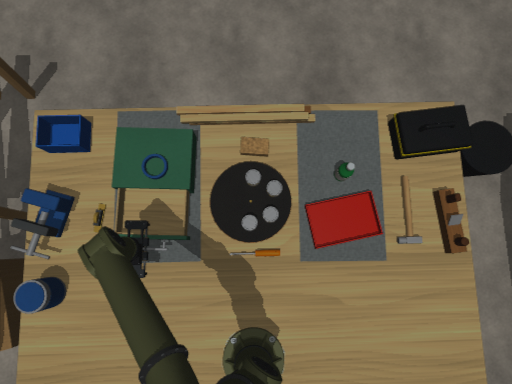

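```bash
python3 -m pendant '{"xyz":[[0,0,0],[0,0,0],[0,0,0.02],[0,0,0.04],[0,0,0.05],[0,0,0.05],[0,0,0]],"turn":[0,0,0,0,0,0,0]}' 0.37
python3 -c "
from h import *
st()
tf,_=cap('top')
look('top',tf,['drawer_handle','drawer_floor'])
tf,_=cap('wrist','w11.png')
look('wrist',tf,['drawer_handle','drawer_floor'])
"
```

```text
time_s: 15.4
tool_pos: [0.4118, 0.3866, 0.1828]
tool_rot: [168.3, 89.1, 75.8]
force: [0.9, -1.0, -0.3]
grip_width: 0.0322
t 15.4 pos [0.4118 0.3866 0.1828] jaw -2.52 xax [ 0.004  0.016 -1.   ] q1,q7 [-58.2 -46.4] F [ 0.86 -1.03 -0.33] w 0.0322
top drawer_floor 0.71 [0.465 0.358 0.023] 
top drawer_floor 0.66 [0.699 0.336 0.099] 
wrist drawer_handle 0.65 [0.405 0.364 0.062] 
wrist drawer_floor 0.85 [0.462 0.357 0.019]
```

View pics/w11.png

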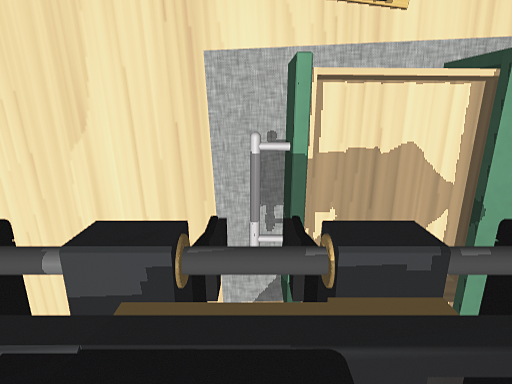

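```bash
python3 -m pendant '{"xyz":[[0.01,-0.048,0.01],[0.01,-0.048,0.01],[0.01,-0.048,0.01],[0.01,-0.048,0.01],[0.01,-0.048,0.01],[0.01,-0.048,0],[0.01,-0.048,0],[0.01,-0.03,0],[0,0,0],[0,0,0]],"turn":[0,0,0,0,0,0,0,0,0,0]}' 0.85
python3 -c "
from h import *
st()
tf,_=cap('wrist','w12.png')
look('wrist',tf,['tin_a','turntable','drawer_floor'])
"
```

```text
time_s: 16.95
tool_pos: [0.4832, 0.0049, 0.2167]
tool_rot: [-79.2, 89.0, -171.5]
force: [0.7, 0.1, 0.2]
grip_width: 0.0739
t 16.95 pos [0.4832 0.0049 0.2167] jaw -2.35 xax [-0.018 -0.003 -1.   ] q1,q7 [-38.9  -7.7] F [0.65 0.08 0.18] w 0.0739
wrist tin_a 0.95 [ 0.52  -0.076  0.041] 
wrist tin_a 0.9 [ 0.489 -0.001  0.046] 
wrist tin_a 0.72 [ 0.652 -0.014  0.045] 
wrist tin_a 0.71 [ 0.615 -0.095  0.046] 
wrist tin_a 0.43 [ 0.38  -0.015 -0.001] 
wrist turntable 0.89 [ 0.574 -0.009  0.001]
```

View pics/w12.png

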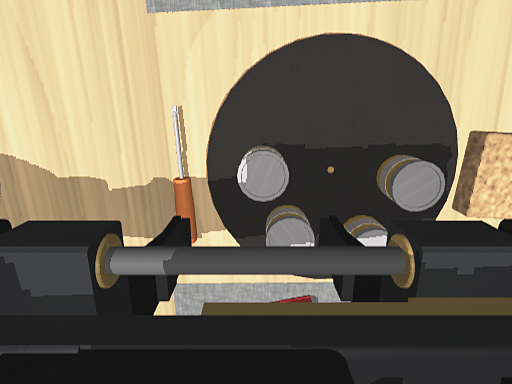

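```bash
python3 -c "
from h import *
tf=T('wrist'); print(px('wrist',tf,263,174.5,.095),px('wrist',tf,331,170,.045))"
python3 -m pendant '{"xyz":[[0.002,-0.001,-0.03],[0.002,-0.001,-0.03],[0.001,-0.002,-0.03],[0,0,0],[0,0,0]],"turn":[0,0,0,0,0]}' 0.85
python3 -c "
from h import *
st()
tf,_=cap('wrist','w13.png')
look('wrist',tf,['tin_a'])
"
```

```text
[0.4901 0.0031 0.095 ] [ 0.5743 -0.0059  0.045 ]
time_s: 17.77
tool_pos: [0.4895, 0.0061, 0.1267]
tool_rot: [-82.9, 89.2, -174.7]
force: [0.8, -0.1, 0.0]
grip_width: 0.0737
t 17.77 pos [0.4895 0.0061 0.1267] jaw -1.79 xax [-0.014 -0.001 -1.   ] q1,q7 [-38.3  -4.6] F [ 0.83 -0.13  0.  ] w 0.0737
wrist tin_a 0.75 [ 0.653 -0.011  0.046] 
wrist tin_a 0.68 [0.489 0.003 0.044]
```

View pics/w13.png

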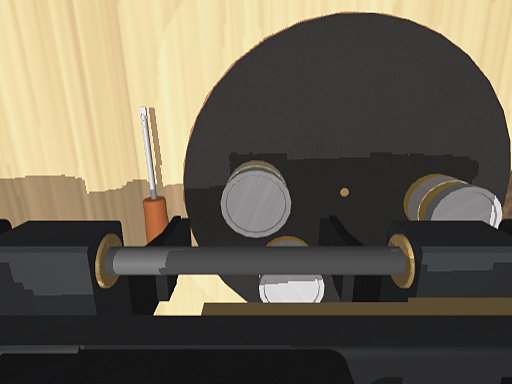

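```bash
python3 -m pendant '{"xyz":[[0,-0.004,-0.03],[0,0,-0.03],[0,0,-0.025],[0,0,-0.01],[0,0,0]],"turn":[0,0,0,0,0]}' 0.85
python3 -c "
from h import *
st()
tf,_=cap('wrist','w14.png')
"
```

```text
time_s: 18.5
tool_pos: [0.4953, 0.0038, 0.0358]
tool_rot: [-153.6, 89.8, 114.7]
force: [-0.2, -0.2, 0.9]
grip_width: 0.0739
t 18.5 pos [0.4953 0.0038 0.0358] jaw -1.69 xax [-0.001  0.003 -1.   ] q1,q7 [-36.6   0.2] F [-0.18 -0.16  0.92] w 0.0739
```

View pics/w14.png

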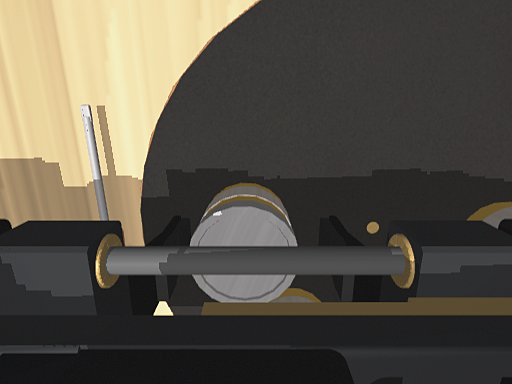

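```bash
python3 -m pendant '{"xyz":[[-0.006,-0.002,-0.006],[0,0,0],[0,0,0]],"turn":[0,0,0]}' 0.85
python3 -m pendant '{"xyz":[[0,0,0],[0,0,0],[0,0,0],[0,0,0]],"turn":[0,0,0,0]}' 0.5 20
python3 -c "
from h import *
st()"
python3 -m pendant '{"xyz":[[0,0,0],[0,0,0.02],[0,0,0.03],[0,0,0.03],[0,0,0],[0,0,0],[0,0,0]],"turn":[0,0,0,0,0,0,0]}' 
python3 -c "
from h import *
for i in range(6):
    read_camera('top'); st()"
```

```text
time_s: 18.92
tool_pos: [0.4911, 0.0021, 0.0321]
tool_rot: [145.3, 89.7, 53.6]
force: [0.1, 0.2, -0.5]
grip_width: 0.074
time_s: 19.42
tool_pos: [0.4905, 0.0022, 0.0325]
tool_rot: [158.7, 89.7, 67.0]
force: [0.4, -0.0, 1.1]
grip_width: 0.0558
t 19.43 pos [0.4905 0.0022 0.0325] jaw -1.68 xax [ 0.002  0.005 -1.   ] q1,q7 [-36.6   0.3] F [ 0.35 -0.05  1.15] w 0.0558
time_s: 20.3
tool_pos: [0.4854, 0.0015, 0.1072]
tool_rot: [-98.6, 89.6, 169.8]
force: [0.4, -0.7, -4.8]
grip_width: 0.0557
t 20.35 pos [0.4851 0.0016 0.107 ] jaw -1.67 xax [-0.008  0.001 -1.   ] q1,q7 [-38.1  -3.7] F [-0.29 -0.21 -4.26] w 0.0552
t 20.4 pos [0.4852 0.0015 0.1072] jaw -1.68 xax [-0.008  0.001 -1.   ] q1,q7 [-38.1  -3.7] F [-0.   -0.47 -3.82] w 0.0552
t 20.45 pos [0.4856 0.0015 0.1076] jaw -1.68 xax [-0.007  0.001 -1.   ] q1,q7 [-38.1  -3.7] F [-0.6   0.96 -4.26] w 0.0556
t 20.5 pos [0.4858 0.0016 0.1079] jaw -1.68 xax [-0.007  0.002 -1.   ] q1,q7 [-38.1  -3.7] F [ 0.36 -0.6  -5.05] w 0.0554
t 20.55 pos [0.486  0.0016 0.1081] jaw -1.68 xax [-0.006  0.002 -1.   ] q1,q7 [-38.1  -3.7] F [-0.54 -0.01 -5.03] w 0.0554
t 20.6 pos [0.4862 0.0016 0.1083] jaw -1.68 xax [-0.006  0.002 -1.   ] q1,q7 [-38.1  -3.7] F [ 0.19 -0.4  -4.2 ] w 0.0555
```

```bash
python3 -m pendant '{"xyz":[[0,0.01,0.03],[0.004,0.03,0.01],[0.005,0.048,0],[0.005,0.048,0],[0.005,0.048,0],[0.005,0.048,0],[0.005,0.048,0],[0.005,0.048,0],[0.005,0.048,0],[0.005,0.035,0]],"turn":[0,0,0,0,0,0,0,0,0,0]}'
python3 -m pendant '{"xyz":[[0,0,0],[0,0,0],[0,0,0]],"turn":[0,0,0]}'
python3 -c "
from h import *
st()
tf,_=cap('wrist','w15.png')
look('wrist',tf,['drawer_floor','drawer_handle'])
"
```

```text
time_s: 21.85
tool_pos: [0.5306, 0.4221, 0.1482]
tool_rot: [-107.1, 89.7, 160.8]
force: [0.1, 0.7, -4.3]
grip_width: 0.0554
time_s: 22.22
tool_pos: [0.5289, 0.4249, 0.1456]
tool_rot: [-87.7, 89.6, -179.5]
force: [0.1, -1.2, -4.3]
grip_width: 0.0556
t 22.23 pos [0.5289 0.4249 0.1456] jaw -1.85 xax [-0.007 -0.    -1.   ] q1,q7 [-56.2 -36.8] F [ 0.07 -1.22 -4.26] w 0.0556
wrist drawer_floor 0.93 [0.467 0.358 0.019]
```

View pics/w15.png

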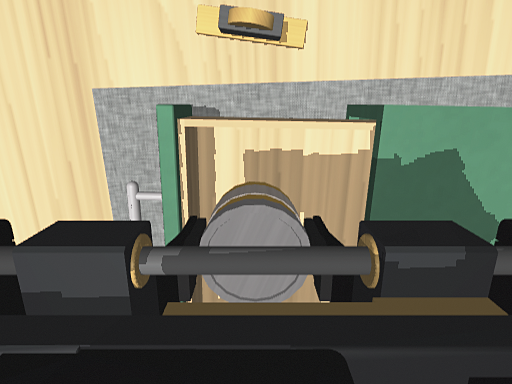

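```bash
python3 -m pendant '{"xyz":[[0.001,0.005,-0.03],[0.001,0.004,-0.03],[0,0,-0.03],[0,0,-0.02],[0,0,0],[0,0,0]],"turn":[0,0,0,0,0,0]}'
python3 -c "
from h import *
st()
"
```

```text
time_s: 23.12
tool_pos: [0.5347, 0.4319, 0.0378]
tool_rot: [-164.1, 89.7, 103.8]
force: [0.3, 0.6, -4.0]
grip_width: 0.0555
t 23.12 pos [0.5347 0.4319 0.0378] jaw -2.17 xax [-0.001  0.005 -1.   ] q1,q7 [-55.5 -35.8] F [ 0.31  0.63 -4.01] w 0.0555
```

```bash
python3 -m pendant '{"xyz":[[-0.004,0.001,-0.012],[0,0,-0.01],[0,0,0],[0,0,0],[0,0,0]],"turn":[0,0,0,0,0]}'
python3 -c "
from h import *
st()
"
```

```text
time_s: 23.75
tool_pos: [0.5317, 0.4344, 0.0171]
tool_rot: [170.6, 89.5, 78.5]
force: [-0.1, -0.2, -5.6]
grip_width: 0.0556
t 23.75 pos [0.5317 0.4344 0.0171] jaw -2.15 xax [ 0.002  0.008 -1.   ] q1,q7 [-55.6 -35.8] F [-0.07 -0.18 -5.61] w 0.0556
```

```bash
python3 -m pendant '{"xyz":[[0,0,-0.005],[0,0,-0.003],[0,0,0]],"turn":[0,0,0]}'
python3 -m pendant '{"xyz":[[0,0,-0.001],[0,0,0]],"turn":[0,0]}'
python3 -c "
from h import *
st()
"
```

```text
time_s: 24.12
tool_pos: [0.5323, 0.4348, 0.0096]
tool_rot: [166.1, 89.4, 73.9]
force: [-0.2, -1.3, -2.5]
grip_width: 0.0554
time_s: 24.38
tool_pos: [0.5328, 0.4347, 0.0096]
tool_rot: [163.3, 89.4, 71.1]
force: [0.4, -0.9, -3.5]
grip_width: 0.0554
t 24.38 pos [0.5328 0.4347 0.0096] jaw -2.17 xax [ 0.003  0.01  -1.   ] q1,q7 [-55.5 -35.7] F [ 0.43 -0.93 -3.52] w 0.0554
```

```bash
python3 -m pendant '{"xyz":[[0,0,0],[0,0,0],[0,0,0.01],[0,0,0.03],[0,0,0.04],[0,-0.02,0.05],[0,-0.03,0.03]],"turn":[0,0,0,0,0,0,0]}' 0.74
python3 -c "
from h import *
st()
tf,_=cap('wrist','w16.png')
look('wrist',tf,['drawer_floor','tin_a'])
tf,_=cap('top')
look('top',tf,['tin_a','turntable','tray_in'])
tf,_=cap('scene')
look('scene',tf,['tin_a'])
"
```

```text
time_s: 25.25
tool_pos: [0.5319, 0.3876, 0.1759]
tool_rot: [159.5, 89.2, 67.6]
force: [1.1, -0.7, -0.1]
grip_width: 0.0647
t 25.25 pos [0.5319 0.3876 0.1759] jaw -1.89 xax [ 0.005  0.013 -1.   ] q1,q7 [-55.  -34.6] F [ 1.07 -0.73 -0.15] w 0.0647
wrist drawer_floor 0.75 [0.465 0.358 0.017] 
wrist tin_a 0.59 [0.532 0.433 0.022] 
top tin_a 0.7 [ 0.618 -0.095  0.049] 
top tin_a 0.62 [0.536 0.429 0.018] 
top tin_a 0.6 [ 0.521 -0.077  0.046] 
top tin_a 0.47 [ 0.659 -0.016  0.047] 
top turntable 0.78 [ 0.575 -0.005  0.   ] 
top tray_in 0.7 [ 0.498 -0.356  0.005] 
scene tin_a 0.78 [ 0.518 -0.07   0.041] 
scene tin_a 0.77 [ 0.615 -0.095  0.047] 
scene tin_a 0.67 [0.534 0.436 0.018] 
scene tin_a 0.67 [ 0.657 -0.017  0.042]
```

View pics/w16.png

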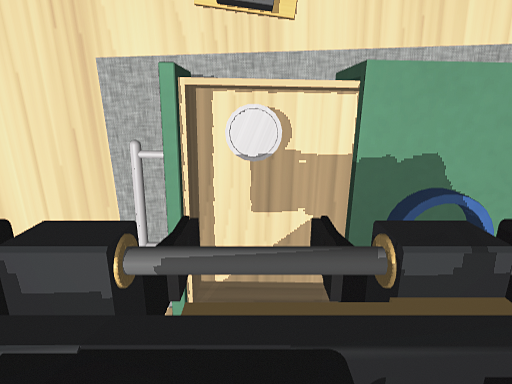

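```bash
python3 -m pendant '{"xyz":[[-0.001,-0.02,0.02],[-0.001,-0.045,0.015],[-0.001,-0.05,0],[-0.001,-0.05,0],[-0.001,-0.05,0],[-0.001,-0.05,0],[-0.001,-0.05,0],[-0.001,-0.05,0],[-0.001,-0.048,0],[-0.001,-0.03,0]],"turn":[0,0,0.16,0.16,0.16,0.16,0.16,0.16,0,0]}' 0.85
python3 -m pendant '{"xyz":[[0,0,0],[0,0,0]],"turn":[0,0]}'
python3 -c "
from h import *
st()
tf,_=cap('wrist','w17.png')
look('wrist',tf,['tin_a','turntable'])
"
```

```text
time_s: 26.95
tool_pos: [0.5156, -0.0786, 0.2149]
tool_rot: [99.5, 89.6, 64.3]
force: [0.1, -0.2, -0.9]
grip_width: 0.074
time_s: 27.2
tool_pos: [0.5146, -0.0823, 0.2166]
tool_rot: [91.7, 89.5, 56.2]
force: [0.5, 0.2, 0.3]
grip_width: 0.0737
t 27.2 pos [ 0.5146 -0.0823  0.2166] jaw 54.45 xax [ 0.005  0.007 -1.   ] q1,q7 [-29.2  61.9] F [0.54 0.23 0.26] w 0.0737
wrist tin_a 0.97 [ 0.521 -0.074  0.042] 
wrist tin_a 0.87 [ 0.651 -0.015  0.046] 
wrist tin_a 0.57 [ 0.616 -0.094  0.045] 
wrist turntable 0.71 [ 0.572 -0.006  0.003]
```

View pics/w17.png

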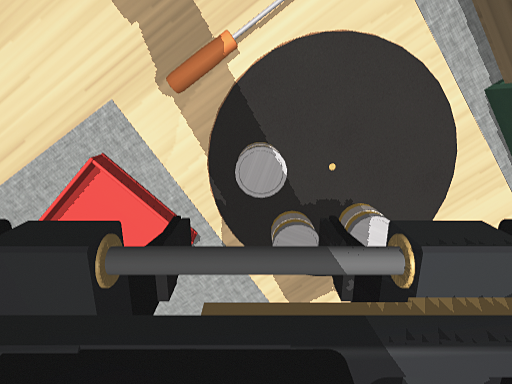

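```bash
python3 -c "
from h import *
tf=T('wrist'); print(px('wrist',tf,262,170,.095),px('wrist',tf,332,167,.045))"
python3 -m pendant '{"xyz":[[0.003,0.004,-0.03],[0.003,0.003,-0.03],[0,0,-0.03],[0,0,0],[0,0,0]],"turn":[0,0,0,0,0]}' 0.85
python3 -c "
from h import *
st()
tf,_=cap('wrist','w18.png')
look('wrist',tf,['tin_a'])
"
```

```text
[ 0.5165 -0.0723  0.095 ] [ 0.5733 -0.0047  0.045 ]
time_s: 27.98
tool_pos: [0.5226, -0.0678, 0.1252]
tool_rot: [87.1, 89.5, 52.3]
force: [0.3, 0.6, -0.8]
grip_width: 0.0742
t 27.98 pos [ 0.5226 -0.0678  0.1252] jaw 55.19 xax [ 0.006  0.007 -1.   ] q1,q7 [-29.   63.7] F [ 0.3   0.56 -0.82] w 0.0742
wrist tin_a 0.84 [ 0.518 -0.074  0.043] 
wrist tin_a 0.79 [ 0.615 -0.094  0.048] 
wrist tin_a 0.68 [ 0.653 -0.016  0.046]
```

View pics/w18.png

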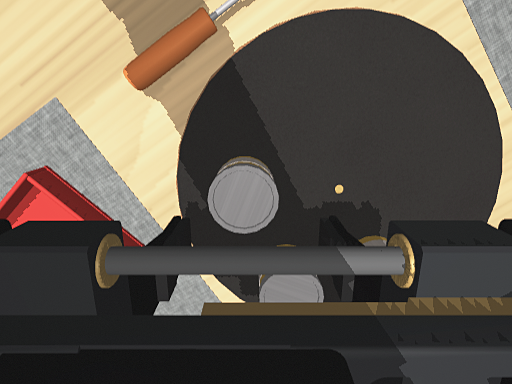

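```bash
python3 -m pendant '{"xyz":[[-0.004,-0.006,-0.015],[0,-0.001,-0.03],[0,0,-0.025],[0,0,-0.01],[0,0,0],[0,0,0]],"turn":[0,0,0,0,0,0]}' 0.85
python3 -c "
from h import *
st()
tf,_=cap('wrist','w19.png')
"
```

```text
time_s: 28.82
tool_pos: [0.5199, -0.0775, 0.0451]
tool_rot: [67.0, 89.2, 32.1]
force: [-0.5, 0.0, 0.0]
grip_width: 0.0738
t 28.82 pos [ 0.5199 -0.0775  0.0451] jaw 55.07 xax [ 0.012  0.008 -1.   ] q1,q7 [-27.  68.] F [-0.46  0.04  0.03] w 0.0738
```

View pics/w19.png

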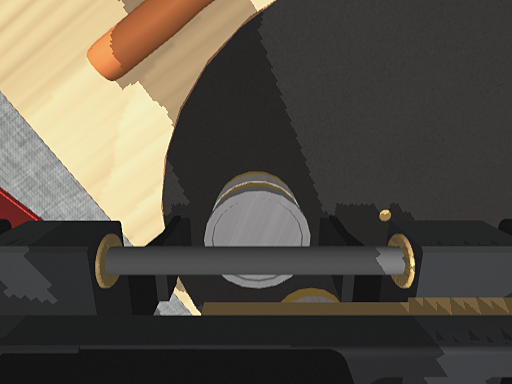

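```bash
python3 -m pendant '{"xyz":[[-0.003,0.002,-0.006],[0,0,-0.006],[0,0,0],[0,0,0]],"turn":[0,0,0,0]}' 0.85
python3 -m pendant '{"xyz":[[0,0,0],[0,0,0],[0,0,0],[0,0,0]],"turn":[0,0,0,0]}' 0.5 20
python3 -m pendant '{"xyz":[[0,0,0],[0,0,0.02],[0,0,0.03],[0,0,0.03],[0,0,0],[0,0,0],[0,0,0]],"turn":[0,0,0,0,0,0,0]}' 
python3 -c "
from h import *
for i in range(4):
    read_camera('top'); st()"
```

```text
time_s: 29.38
tool_pos: [0.5178, -0.075, 0.0337]
tool_rot: [64.2, 89.0, 29.3]
force: [0.6, -0.7, 0.7]
grip_width: 0.0743
time_s: 29.88
tool_pos: [0.5182, -0.0749, 0.0339]
tool_rot: [63.3, 89.0, 28.4]
force: [0.2, 0.4, -0.5]
grip_width: 0.0553
time_s: 30.75
tool_pos: [0.5117, -0.0747, 0.1091]
tool_rot: [105.6, 89.5, 70.7]
force: [-0.9, 0.6, -3.6]
grip_width: 0.0554
t 30.8 pos [ 0.5114 -0.0747  0.1089] jaw 55.09 xax [ 0.002  0.007 -1.   ] q1,q7 [-28.8  64.5] F [ 0.08 -0.   -4.48] w 0.055
t 30.85 pos [ 0.5116 -0.0748  0.1092] jaw 55.09 xax [ 0.002  0.007 -1.   ] q1,q7 [-28.8  64.5] F [-0.16 -0.74 -2.79] w 0.0558
t 30.9 pos [ 0.5119 -0.0748  0.1095] jaw 55.09 xax [ 0.003  0.007 -1.   ] q1,q7 [-28.8  64.5] F [ 0.02  0.41 -4.05] w 0.0556
t 30.95 pos [ 0.5121 -0.0748  0.1098] jaw 55.09 xax [ 0.003  0.007 -1.   ] q1,q7 [-28.8  64.5] F [-0.09 -0.3  -3.57] w 0.0554
```

```bash
python3 -m pendant '{"xyz":[[0,0.01,0.03],[0,0.03,0.01],[0.002,0.05,0],[0.002,0.05,0],[0.002,0.05,0],[0.002,0.05,0],[0.002,0.05,0],[0.002,0.05,0],[0.002,0.045,0],[0.002,0.035,0]],"turn":[0,0,-0.167,-0.167,-0.167,-0.167,-0.167,-0.167,0,0]}'
python3 -m pendant '{"xyz":[[0,0,0],[0,0,0],[0,0,0]],"turn":[0,0,0]}'
python3 -c "
from h import *
st()
tf,_=cap('wrist','w20.png')
look('wrist',tf,['drawer_floor','tin_a'])
"
```

```text
time_s: 32.2
tool_pos: [0.5266, 0.3535, 0.1482]
tool_rot: [94.2, 89.6, -0.6]
force: [0.0, 0.3, -3.2]
grip_width: 0.0556
time_s: 32.58
tool_pos: [0.5249, 0.3561, 0.1459]
tool_rot: [68.2, 89.8, -26.4]
force: [-0.8, -0.4, -4.6]
grip_width: 0.0556
t 32.58 pos [0.5249 0.3561 0.1459] jaw -4.56 xax [ 0.004 -0.002 -1.   ] q1,q7 [-54.2 -36.1] F [-0.78 -0.38 -4.63] w 0.0556
wrist drawer_floor 0.73 [0.468 0.358 0.017] 
wrist drawer_floor 0.56 [0.528 0.356 0.155] 
wrist tin_a 0.79 [0.53  0.433 0.022]
```

View pics/w20.png

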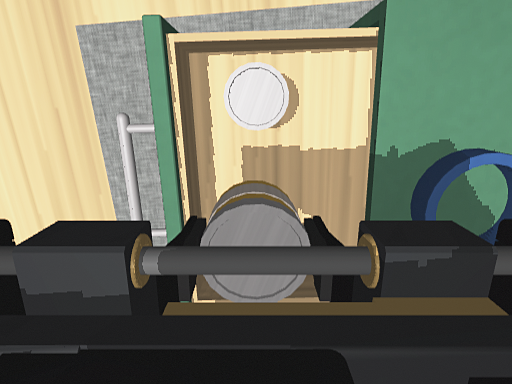

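```bash
python3 -m pendant '{"xyz":[[0.001,0,-0.03],[0.001,0,-0.03],[0,0,-0.03],[0,0,-0.03],[0,0,0],[0,0,0]],"turn":[0.03,0,0,0,0,0]}'
python3 -m pendant '{"xyz":[[-0.004,0,-0.008],[0,0,0],[0,0,0]],"turn":[0,0,0]}'
python3 -c "
from h import *
st()
"
```

```text
time_s: 33.48
tool_pos: [0.5308, 0.3533, 0.0277]
tool_rot: [110.5, 89.4, 17.4]
force: [0.1, -0.1, -3.5]
grip_width: 0.0552
time_s: 33.85
tool_pos: [0.5283, 0.3547, 0.0226]
tool_rot: [119.1, 89.1, 25.9]
force: [-0.1, 0.8, -3.1]
grip_width: 0.0558
t 33.85 pos [0.5283 0.3547 0.0226] jaw -3.17 xax [ 0.014  0.007 -1.   ] q1,q7 [-52.8 -32.5] F [-0.09  0.76 -3.15] w 0.0558
```

```bash
python3 -m pendant '{"xyz":[[0,0,-0.006],[0,0,-0.003],[0,0,0],[0,0,0]],"turn":[0,0,0,0]}'
python3 -c "
from h import *
st()
"
```

```text
time_s: 34.35
tool_pos: [0.5285, 0.3549, 0.0133]
tool_rot: [119.4, 89.1, 26.2]
force: [0.4, 0.3, -3.3]
grip_width: 0.0553
t 34.35 pos [0.5285 0.3549 0.0133] jaw -3.16 xax [ 0.014  0.007 -1.   ] q1,q7 [-52.7 -32.3] F [ 0.42  0.27 -3.26] w 0.0553
```

```bash
python3 -m pendant '{"xyz":[[0,0,-0.003],[0,0,0],[0,0,0]],"turn":[0,0,0]}'
python3 -c "
from h import *
st()
"
```

```text
time_s: 34.72
tool_pos: [0.5291, 0.3554, 0.0112]
tool_rot: [121.4, 89.0, 28.3]
force: [-0.7, -0.7, -1.7]
grip_width: 0.0558
t 34.73 pos [0.5291 0.3554 0.0112] jaw -3.17 xax [ 0.015  0.008 -1.   ] q1,q7 [-52.7 -32.3] F [-0.67 -0.66 -1.73] w 0.0558
```

```bash
python3 -m pendant '{"xyz":[[0,0,0],[0,0,0],[0,0,0.01],[0,0,0.03],[0,0,0.04],[0,-0.01,0.05],[0,-0.02,0.03],[0,-0.02,0]],"turn":[0,0,0,0,0,0,0,0]}' 0.74
python3 -c "
from h import *
st()
tf,_=cap('wrist','w21.png')
look('wrist',tf,['tin_a','drawer_floor'])
tf,_=cap('top')
look('top',tf,['tin_a'])
"
python3 -m pendant '{"xyz":[[0.013,-0.03,0.02],[0.015,-0.045,0],[0.015,-0.045,0],[0.015,-0.045,0],[0.015,-0.045,0],[0.015,-0.045,0],[0.015,-0.03,0],[0.012,-0.015,0],[0,0,0],[0,0,0]],"turn":[-0.07,0,0,0,0,0,0,0,0,0]}' 0.85
python3 -c "
from h import *
st()
tf,_=cap('wrist','w22.png')
look('wrist',tf,['tin_a'])
"
```

```text
time_s: 35.72
tool_pos: [0.5305, 0.307, 0.1815]
tool_rot: [124.6, 88.5, 31.6]
force: [-0.2, -0.1, -0.1]
grip_width: 0.0645
t 35.73 pos [0.5305 0.307  0.1815] jaw -3.0 xax [ 0.022  0.013 -1.   ] q1,q7 [-52.2 -31.3] F [-0.17 -0.11 -0.06] w 0.0645
wrist tin_a 0.82 [0.531 0.358 0.02 ] 
wrist tin_a 0.8 [0.531 0.431 0.023] 
top tin_a 0.66 [ 0.616 -0.096  0.048] 
top tin_a 0.49 [0.53  0.352 0.023] 
top tin_a 0.46 [ 0.656 -0.015  0.042] 
top tin_a 0.27 [0.406 0.364 0.06 ] 
time_s: 37.22
tool_pos: [0.6434, -0.0051, 0.1937]
tool_rot: [100.6, 89.6, 3.2]
force: [-0.7, 0.3, -0.4]
grip_width: 0.074
t 37.23 pos [ 0.6434 -0.0051  0.1937] jaw -7.48 xax [ 0.008  0.    -1.   ] q1,q7 [-28.8  -1.3] F [-0.74  0.32 -0.44] w 0.074
wrist tin_a 0.89 [ 0.616 -0.096  0.046] 
wrist tin_a 0.72 [ 0.654 -0.013  0.045]
```

View pics/w21.png

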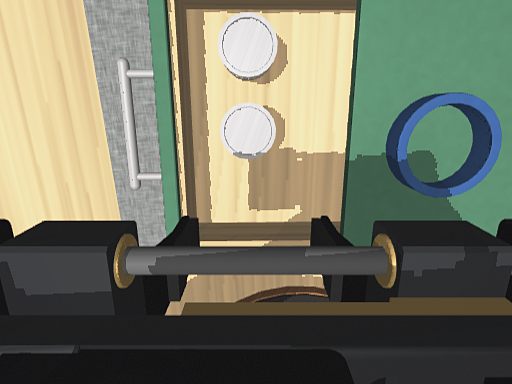

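View pics/w22.png

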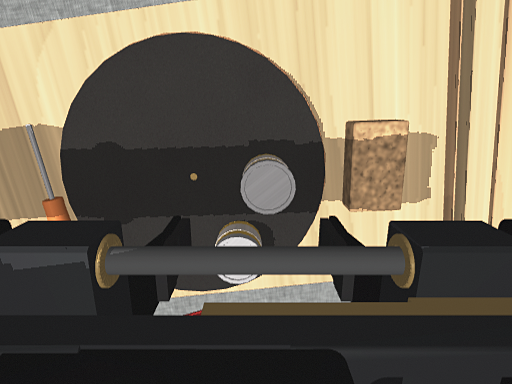

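```bash
python3 -c "
from h import *
tf=T('wrist'); print(px('wrist',tf,268,188,.095),px('wrist',tf,194,177,.045))"
python3 -m pendant '{"xyz":[[0.005,-0.004,-0.025],[0.005,-0.003,-0.03],[0,0,-0.02],[0,0,0],[0,0,0]],"turn":[0,0,0,0,0]}' 0.85
python3 -c "
from h import *
st()
tf,_=cap('wrist','w23.png')
look('wrist',tf,['tin_a'])
"
```

```text
[ 0.656  -0.0167  0.095 ] [ 0.5729 -0.0062  0.045 ]
time_s: 37.95
tool_pos: [0.6535, -0.0043, 0.1188]
tool_rot: [120.4, 89.3, 23.5]
force: [-0.3, 0.2, 0.1]
grip_width: 0.0744
t 37.95 pos [ 0.6535 -0.0043  0.1188] jaw -6.89 xax [ 0.01   0.005 -1.   ] q1,q7 [-27.6   0.9] F [-0.33  0.21  0.12] w 0.0744
wrist tin_a 0.83 [ 0.614 -0.094  0.048] 
wrist tin_a 0.56 [ 0.651 -0.015  0.044]
```

View pics/w23.png

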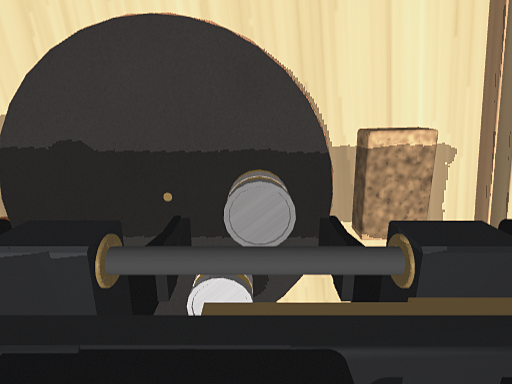

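```bash
python3 -m pendant '{"xyz":[[0.001,-0.01,-0.01],[0,0,-0.025],[0,0,-0.025],[0,0,-0.01],[0,0,0],[0,0,0]],"turn":[0,0,0,0,0,0]}' 0.85
python3 -c "
from h import *
st()
tf,_=cap('wrist','w24.png')
"
```

```text
time_s: 38.8
tool_pos: [0.6571, -0.0192, 0.05]
tool_rot: [108.1, 89.0, 11.1]
force: [-0.2, 0.9, 0.6]
grip_width: 0.0738
t 38.8 pos [ 0.6571 -0.0192  0.05  ] jaw -7.07 xax [ 0.018  0.003 -1.   ] q1,q7 [-25.6   3.7] F [-0.19  0.9   0.64] w 0.0738
```

View pics/w24.png

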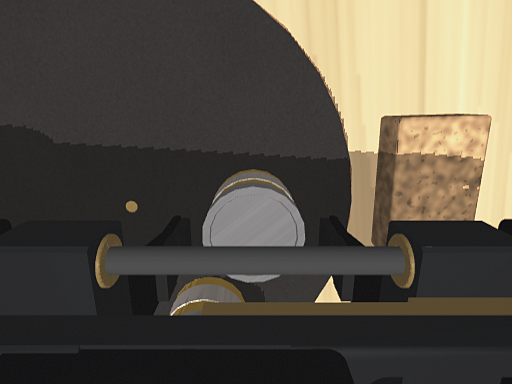

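```bash
python3 -m pendant '{"xyz":[[-0.001,0.003,-0.008],[0,0,-0.008],[0,0,0],[0,0,0]],"turn":[0,0,0,0]}' 0.85
python3 -m pendant '{"xyz":[[0,0,0],[0,0,0],[0,0,0],[0,0,0]],"turn":[0,0,0,0]}' 0.5 20
python3 -m pendant '{"xyz":[[0,0,0],[0,0,0.02],[0,0,0.03],[0,0,0.03],[0,0,0],[0,0,0],[0,0,0]],"turn":[0,0,0,0,0,0,0]}' 
python3 -c "
from h import *
for i in range(5):
    read_camera('top'); st()"
```

```text
time_s: 39.35
tool_pos: [0.6569, -0.0154, 0.0342]
tool_rot: [108.6, 88.8, 11.6]
force: [-0.6, -1.1, -0.4]
grip_width: 0.0739
time_s: 39.85
tool_pos: [0.6572, -0.0156, 0.0346]
tool_rot: [108.1, 88.8, 11.1]
force: [0.3, 0.5, -1.3]
grip_width: 0.0558
time_s: 40.72
tool_pos: [0.657, -0.016, 0.1204]
tool_rot: [107.5, 88.7, 10.5]
force: [0.5, -0.1, -0.1]
grip_width: 0.0556
t 40.77 pos [ 0.6568 -0.0159  0.1201] jaw -7.07 xax [ 0.021  0.004 -1.   ] q1,q7 [-26.9   1.8] F [ 0.45  0.63 -0.77] w 0.0558
t 40.83 pos [ 0.6567 -0.0159  0.12  ] jaw -7.07 xax [ 0.021  0.004 -1.   ] q1,q7 [-26.9   1.8] F [ 0.79 -0.64  0.44] w 0.0561
t 40.88 pos [ 0.6568 -0.0159  0.12  ] jaw -7.07 xax [ 0.021  0.004 -1.   ] q1,q7 [-26.9   1.8] F [ 0.19  0.1  -0.36] w 0.0555
t 40.92 pos [ 0.6569 -0.0159  0.1201] jaw -7.07 xax [ 0.021  0.004 -1.   ] q1,q7 [-26.9   1.8] F [ 0.26 -0.58 -0.79] w 0.0555
t 40.98 pos [ 0.657  -0.0159  0.1202] jaw -7.07 xax [ 0.021  0.004 -1.   ] q1,q7 [-26.9   1.8] F [ 0.19  0.22 -1.83] w 0.0556
```

```bash
python3 -m pendant '{"xyz":[[0,-0.01,0.03],[-0.01,-0.03,0.01],[-0.018,-0.05,0],[-0.018,-0.05,0],[-0.018,-0.05,0],[-0.018,-0.05,0],[-0.018,-0.05,0],[-0.018,-0.05,0],[-0.018,-0.045,0],[-0.006,-0.02,0]],"turn":[0,0,0.12,0.12,0.11,0,0,0,0,0]}'
python3 -m pendant '{"xyz":[[0,0,0],[0,0,0],[0,0,0]],"turn":[0,0,0]}'
python3 -c "
from h import *
st()
tf,_=cap('wrist','w25.png')
look('wrist',tf,['tray_in','glue'])
tf,im=cap('top'); look('top',tf,['tray_in','glue','tin_a'])
cv2.imwrite('pics/t25.png',cv2.resize(im[140:280,220:400,::-1],None,fx=4,fy=4,interpolation=2))
"
```

```text
time_s: 42.22
tool_pos: [0.508, -0.428, 0.1581]
tool_rot: [110.4, 89.0, 34.6]
force: [0.4, 0.3, -0.7]
grip_width: 0.0557
time_s: 42.6
tool_pos: [0.5079, -0.4272, 0.1572]
tool_rot: [116.3, 89.0, 40.4]
force: [-0.4, 0.1, -0.7]
grip_width: 0.0557
t 42.6 pos [ 0.5079 -0.4272  0.1572] jaw 14.08 xax [ 0.013  0.011 -1.   ] q1,q7 [ 8.5 64. ] F [-0.39  0.1  -0.74] w 0.0557
wrist tray_in 0.84 [ 0.496 -0.355  0.004] 
wrist glue 0.68 [ 0.669 -0.36   0.   ] 
top tray_in 0.85 [ 0.503 -0.356  0.008] 
top glue 0.5 [ 0.676 -0.362 -0.   ] 
top tin_a 0.76 [ 0.617 -0.097  0.048] 
top tin_a 0.75 [0.53  0.353 0.026] 
top tin_a 0.62 [ 0.508 -0.429  0.17 ] 
top tin_a 0.53 [0.534 0.431 0.019]
```

View pics/w25.png

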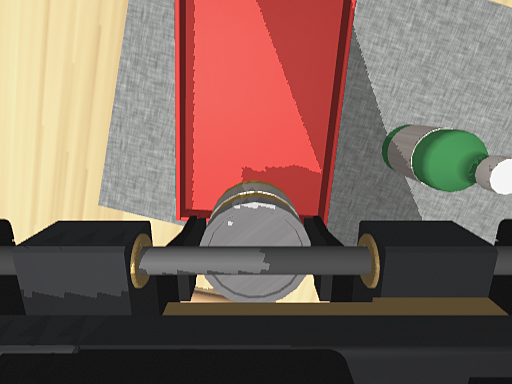

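View pics/t25.png

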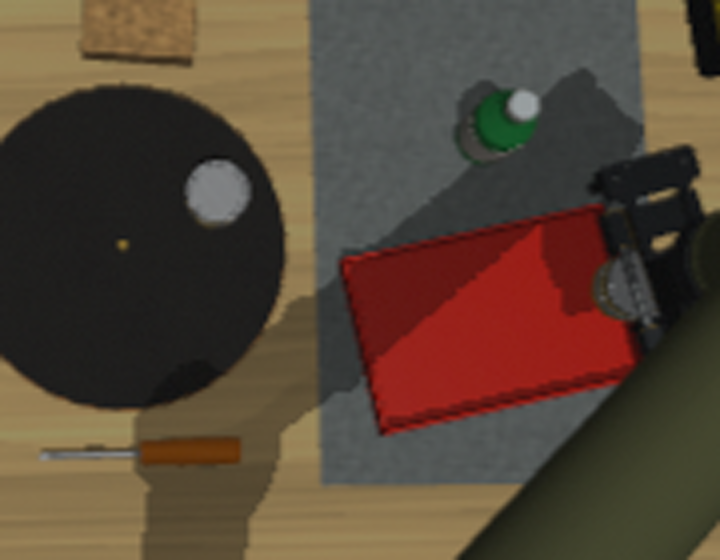

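```bash
python3 -m pendant '{"xyz":[[0.003,0.009,-0.02],[0,0.008,-0.03],[0,0,-0.03],[0,0,-0.03],[0,0,-0.015],[0,0,0],[0,0,0]],"turn":[0,0,0,0,0,0,0]}'
python3 -c "
from h import *
st()
tf,_=cap('wrist','w26.png')
"
```

```text
time_s: 43.82
tool_pos: [0.512, -0.412, 0.032]
tool_rot: [98.6, 88.9, 22.6]
force: [-0.1, -0.0, -1.4]
grip_width: 0.055
t 43.83 pos [ 0.512 -0.412  0.032] jaw 14.01 xax [ 0.018  0.008 -1.   ] q1,q7 [ 8.5 65.6] F [-0.05 -0.01 -1.4 ] w 0.055
```

View pics/w26.png

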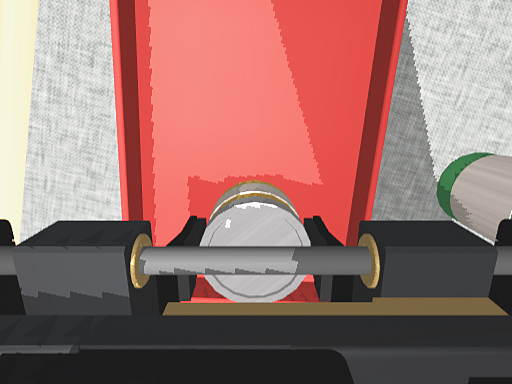

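```bash
python3 -m pendant '{"xyz":[[0,0,-0.015],[0,0,-0.011],[0,0,-0.003],[0,0,0],[0,0,0]],"turn":[0,0,0,0,0]}'
python3 -c "
from h import *
st()
"
```

```text
time_s: 44.5
tool_pos: [0.5128, -0.4128, 0.0027]
tool_rot: [92.8, 88.8, 16.8]
force: [0.4, -0.8, -0.8]
grip_width: 0.0555
t 44.5 pos [ 0.5128 -0.4128  0.0027] jaw 14.01 xax [ 0.02   0.006 -1.   ] q1,q7 [ 9.3 66.6] F [ 0.44 -0.78 -0.81] w 0.0555
```

```bash
python3 -m pendant '{"xyz":[[0,0,-0.004],[0,0,-0.003],[0,0,0],[0,0,0]],"turn":[0,0,0,0]}'
python3 -m pendant '{"xyz":[[0,0,-0.002],[0,0,0],[0,0,0]],"turn":[0,0,0]}'
python3 -c "
from h import *
st()
"
```

```text
time_s: 45.0
tool_pos: [0.5132, -0.413, -0.0043]
tool_rot: [91.2, 88.7, 15.2]
force: [0.0, -0.6, -1.4]
grip_width: 0.0555
time_s: 45.38
tool_pos: [0.5137, -0.4136, -0.0052]
tool_rot: [88.4, 88.7, 12.4]
force: [0.8, -0.1, -0.7]
grip_width: 0.0557
t 45.38 pos [ 0.5137 -0.4136 -0.0052] jaw 14.02 xax [ 0.022  0.005 -1.   ] q1,q7 [ 9.5 66.9] F [ 0.82 -0.05 -0.67] w 0.0557
```

Release, retreat, check, and go toward the last tin.

```bash
python3 -m pendant '{"xyz":[[0,0,0],[0,0,0],[0,0,0.01],[0,0,0.03],[0,0,0.05],[0,0.02,0.06],[0,0.03,0.04],[0,0,0]],"turn":[0,0,0,0,0,0,0,0]}' 0.76
python3 -c "
from h import *
st()
tf,_=cap('wrist','w27.png')
look('wrist',tf,['tray_in','tin_a'])
tf,im=cap('top'); look('top',tf,['tray_in','tin_a','turntable'])
"
```

```text
time_s: 46.38
tool_pos: [0.5127, -0.363, 0.1924]
tool_rot: [85.9, 88.6, 9.9]
force: [-0.4, -0.1, -0.4]
grip_width: 0.0659
t 46.38 pos [ 0.5127 -0.363   0.1924] jaw 13.9 xax [ 0.024  0.004 -1.   ] q1,q7 [ 0.7 56.6] F [-0.35 -0.12 -0.43] w 0.0659
wrist tray_in 0.85 [ 0.495 -0.353  0.004] 
top tray_in 0.78 [ 0.501 -0.354  0.006] 
top tin_a 0.66 [ 0.515 -0.415  0.005] 
top tin_a 0.63 [0.407 0.367 0.062] 
top tin_a 0.62 [0.529 0.351 0.026] 
top tin_a 0.55 [0.533 0.434 0.019] 
top tin_a 0.5 [ 0.616 -0.096  0.047] 
top turntable 0.77 [ 0.573 -0.005  0.001] 
top turntable 0.49 [0.532 0.431 0.019]
```

View pics/w27.png

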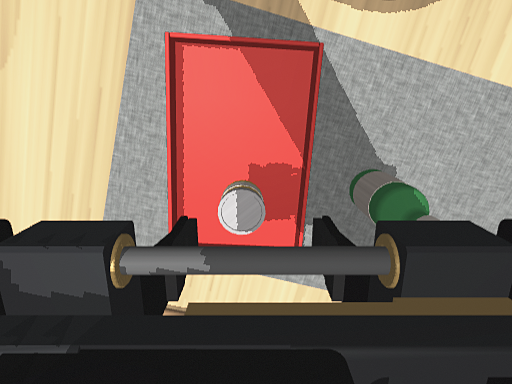

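```bash
python3 -m pendant '{"xyz":[[0.01,0.025,0],[0.013,0.033,0],[0.013,0.033,0],[0.013,0.033,0],[0.013,0.033,0],[0.013,0.033,0],[0.013,0.033,0],[0.01,0.025,0],[0,0,0],[0,0,0]],"turn":[-0.172,-0.172,-0.172,-0.172,-0.172,-0.172,-0.172,-0.172,0,0]}' 0.85
python3 -c "
from h import *
st()
tf,_=cap('wrist','w28.png')
look('wrist',tf,['tin_a','turntable'])
"
```

```text
time_s: 47.98
tool_pos: [0.6021, -0.1149, 0.1762]
tool_rot: [26.8, 89.4, -131.5]
force: [0.2, -0.7, 0.3]
grip_width: 0.0739
t 47.98 pos [ 0.6021 -0.1149  0.1762] jaw -68.25 xax [-0.007 -0.008 -1.   ] q1,q7 [-29.7 -49.7] F [ 0.16 -0.68  0.26] w 0.0739
wrist tin_a 0.85 [ 0.617 -0.092  0.045] 
wrist turntable 0.69 [ 0.574 -0.005  0.004]
```

View pics/w28.png

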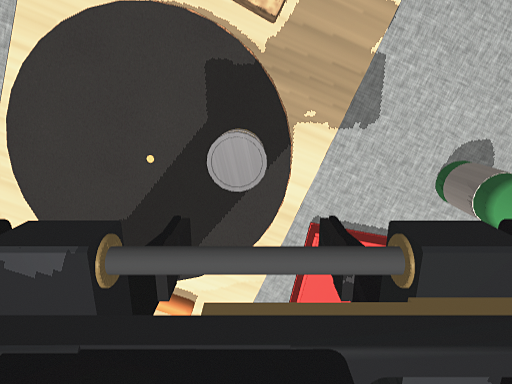

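```bash
python3 -c "
from h import *
tf=T('wrist'); print(px('wrist',tf,237,161,.095))"
python3 -m pendant '{"xyz":[[0.006,0.009,-0.015],[0.006,0.009,-0.02],[0,0,-0.015],[0,0,0],[0,0,0]],"turn":[0.04,0,0,0,0]}' 0.85
python3 -c "
from h import *
st()
tf,_=cap('wrist','w29.png')
look('wrist',tf,['tin_a','turntable'])
"
```

```text
[ 0.6148 -0.0928  0.095 ]
time_s: 48.75
tool_pos: [0.6136, -0.0971, 0.1218]
tool_rot: [17.9, 89.4, -138.0]
force: [0.2, -0.8, 0.3]
grip_width: 0.0739
t 48.75 pos [ 0.6136 -0.0971  0.1218] jaw -65.98 xax [-0.008 -0.007 -1.   ] q1,q7 [-29.3 -47.6] F [ 0.2  -0.82  0.33] w 0.0739
wrist tin_a 0.74 [ 0.615 -0.096  0.045] 
wrist turntable 0.85 [ 0.575 -0.006  0.005]
```

View pics/w29.png

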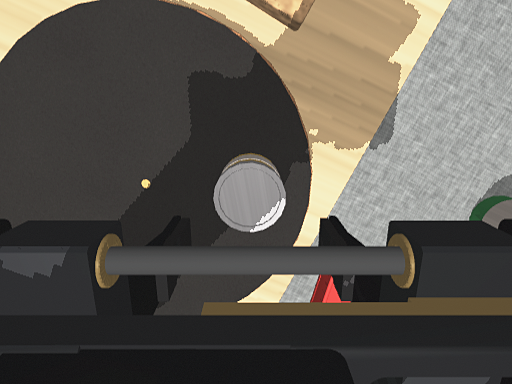

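```bash
python3 -m pendant '{"xyz":[[0.001,0.003,-0.01],[0,0,-0.025],[0,0,-0.025],[0,0,-0.01],[0,0,0],[0,0,0]],"turn":[0,0,0,0,0,0]}' 0.85
python3 -c "
from h import *
st()
tf,_=cap('wrist','w30.png')
"
```

```text
time_s: 49.65
tool_pos: [0.6168, -0.0934, 0.0518]
tool_rot: [46.0, 89.6, -109.9]
force: [-0.1, 0.5, 0.4]
grip_width: 0.0738
t 49.65 pos [ 0.6168 -0.0934  0.0518] jaw -65.96 xax [-0.002 -0.006 -1.   ] q1,q7 [-28.  -45.7] F [-0.07  0.48  0.36] w 0.0738
```

View pics/w30.png

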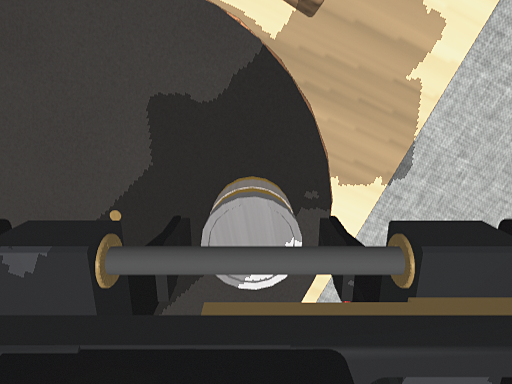

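```bash
python3 -m pendant '{"xyz":[[-0.001,0,-0.008],[0,0,-0.008],[0,0,0],[0,0,0]],"turn":[0,0,0,0]}' 0.85
python3 -m pendant '{"xyz":[[0,0,0],[0,0,0],[0,0,0],[0,0,0]],"turn":[0,0,0,0]}' 0.5 20
python3 -m pendant '{"xyz":[[0,0,0],[0,0,0.02],[0,0,0.03],[0,0,0.03],[0,0,0],[0,0,0],[0,0,0]],"turn":[0,0,0,0,0,0,0]}' 
python3 -c "
from h import *
for i in range(5):
    read_camera('top'); st()"
```

```text
time_s: 50.2
tool_pos: [0.6166, -0.0935, 0.0359]
tool_rot: [64.3, 89.6, -91.6]
force: [-0.2, -0.5, -0.6]
grip_width: 0.0737
time_s: 50.7
tool_pos: [0.6168, -0.0935, 0.0362]
tool_rot: [68.9, 89.6, -87.0]
force: [-0.1, -0.3, 0.2]
grip_width: 0.056
time_s: 51.58
tool_pos: [0.6168, -0.0941, 0.1221]
tool_rot: [83.7, 89.6, -72.3]
force: [0.5, -1.0, -0.3]
grip_width: 0.0554
t 51.62 pos [ 0.6166 -0.094   0.1218] jaw -66.01 xax [ 0.001 -0.006 -1.   ] q1,q7 [-29.6 -47.9] F [ 0.26 -0.8  -0.2 ] w 0.0552
t 51.67 pos [ 0.6166 -0.094   0.1217] jaw -66.0 xax [ 0.001 -0.006 -1.   ] q1,q7 [-29.6 -47.9] F [ 0.52  0.04 -0.31] w 0.0556
t 51.73 pos [ 0.6166 -0.094   0.1217] jaw -66.0 xax [ 0.001 -0.006 -1.   ] q1,q7 [-29.6 -47.9] F [-0.29  0.25 -0.98] w 0.0554
t 51.77 pos [ 0.6167 -0.0941  0.1219] jaw -66.0 xax [ 0.001 -0.006 -1.   ] q1,q7 [-29.6 -47.9] F [-0.12 -0.62 -0.44] w 0.0555
t 51.83 pos [ 0.6168 -0.094   0.122 ] jaw -66.0 xax [ 0.002 -0.006 -1.   ] q1,q7 [-29.6 -47.9] F [1.19 1.12 0.13] w 0.0554
```

```bash
python3 -m pendant '{"xyz":[[0,-0.01,0.03],[-0.012,-0.02,0.005],[-0.018,-0.027,0],[-0.018,-0.027,0],[-0.018,-0.027,0],[-0.018,-0.027,0],[-0.018,-0.027,0],[-0.018,-0.022,0],[0,-0.005,0],[0,0,0]],"turn":[0.174,0.174,0.174,0.174,0.174,0.174,0.174,0.174,0,0]}'
python3 -m pendant '{"xyz":[[0,0,0],[0,0,0]],"turn":[0,0]}'
python3 -c "
from h import *
st()
tf,_=cap('wrist','w31.png')
look('wrist',tf,['tray_in','tin_a'])
"
```

```text
time_s: 53.08
tool_pos: [0.4918, -0.2899, 0.1549]
tool_rot: [46.8, 89.6, -26.9]
force: [0.6, -0.1, -0.5]
grip_width: 0.0555
time_s: 53.32
tool_pos: [0.4934, -0.2876, 0.1545]
tool_rot: [49.9, 89.7, -23.7]
force: [-0.4, -0.5, -0.4]
grip_width: 0.0556
t 53.33 pos [ 0.4934 -0.2876  0.1545] jaw 16.35 xax [ 0.005 -0.002 -1.   ] q1,q7 [-7.8 50.4] F [-0.41 -0.51 -0.43] w 0.0556
wrist tin_a 0.57 [ 0.493 -0.292  0.164]
```

View pics/w31.png

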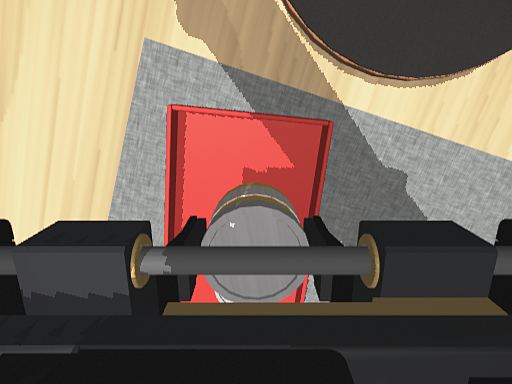

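Shift slightly to (0.486, −0.298) and descend.

```bash
python3 -m pendant '{"xyz":[[-0.004,-0.006,-0.02],[-0.003,-0.005,-0.03],[0,0,-0.03],[0,0,-0.03],[0,0,-0.015],[0,0,0],[0,0,0]],"turn":[-0.04,0,0,0,0,0,0]}'
python3 -m pendant '{"xyz":[[0,0,-0.01],[0,0,-0.005],[0,0,0],[0,0,0]],"turn":[0,0,0,0]}'
python3 -c "
from h import *
st()
tf,_=cap('wrist','w32.png')
"
```

```text
time_s: 54.35
tool_pos: [0.4889, -0.2985, 0.0284]
tool_rot: [52.4, 89.4, -23.5]
force: [-0.0, 0.4, -0.1]
grip_width: 0.0556
time_s: 54.85
tool_pos: [0.4907, -0.2992, 0.0146]
tool_rot: [54.6, 89.2, -21.3]
force: [0.1, 0.2, -0.4]
grip_width: 0.0553
t 54.85 pos [ 0.4907 -0.2992  0.0146] jaw 14.13 xax [ 0.014 -0.005 -1.   ] q1,q7 [-3.8 55. ] F [ 0.15  0.18 -0.4 ] w 0.0553
```

View pics/w32.png

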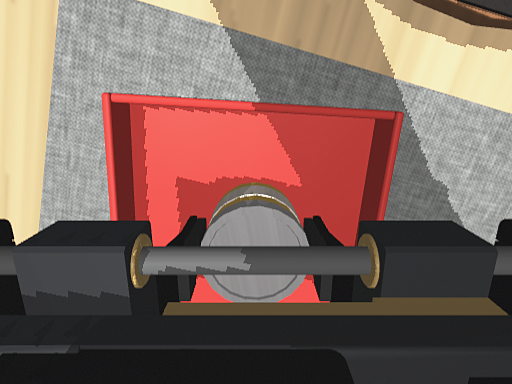

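```bash
python3 -m pendant '{"xyz":[[-0.003,0,-0.01],[0,0,-0.006],[0,0,0],[0,0,0]],"turn":[0,0,0,0]}'
python3 -m pendant '{"xyz":[[0,0,-0.003],[0,0,0],[0,0,0]],"turn":[0,0,0]}'
python3 -c "
from h import *
st()
"
```

```text
time_s: 55.4
tool_pos: [0.4872, -0.2991, -0.0027]
tool_rot: [54.7, 89.2, -21.2]
force: [0.4, 0.1, -0.9]
grip_width: 0.0555
time_s: 55.78
tool_pos: [0.4885, -0.2998, -0.0033]
tool_rot: [56.8, 89.1, -19.0]
force: [0.1, 0.3, -0.1]
grip_width: 0.0557
t 55.77 pos [ 0.4885 -0.2998 -0.0033] jaw 14.14 xax [ 0.016 -0.005 -1.   ] q1,q7 [-3.1 56.1] F [ 0.07  0.3  -0.06] w 0.0557
```

```bash
python3 -m pendant '{"xyz":[[0,0,0],[0,0,0],[0,0,0.01],[0,0,0.03],[0,0,0.05],[0,0,0.06],[0,0.01,0.04],[0,0,0]],"turn":[0,0,0,0,0,0,0,0]}' 0.76
python3 -c "
from h import *
st()
tf,_=cap('top','t33.png'); look('top',tf,['tray_in','tin_a','drawer_floor','drawer_handle'])
tf,_=cap('scene'); look('scene',tf,['tray_in','tin_a','drawer_floor','drawer_handle'])
"
```

```text
time_s: 56.78
tool_pos: [0.4871, -0.2898, 0.195]
tool_rot: [55.9, 89.0, -20.1]
force: [0.1, -1.0, -0.2]
grip_width: 0.0661
t 56.77 pos [ 0.4871 -0.2898  0.195 ] jaw 14.04 xax [ 0.017 -0.006 -1.   ] q1,q7 [-9.2 47.2] F [ 0.13 -1.01 -0.2 ] w 0.0661
top tray_in 0.66 [ 0.503 -0.358  0.007] 
top tin_a 0.64 [0.532 0.432 0.022] 
top tin_a 0.56 [0.533 0.356 0.024] 
top drawer_floor 0.85 [0.461 0.364 0.022] 
top drawer_handle 0.78 [0.403 0.363 0.059] 
scene tray_in 0.93 [ 0.495 -0.355  0.006] 
scene tin_a 0.92 [ 0.514 -0.411  0.004] 
scene tin_a 0.78 [ 0.494 -0.303  0.007] 
scene tin_a 0.71 [0.531 0.358 0.02 ] 
scene tin_a 0.45 [0.533 0.429 0.017] 
scene drawer_floor 0.76 [0.468 0.36  0.021] 
scene drawer_handle 0.59 [0.467 0.358 0.02 ] 
scene drawer_handle 0.58 [0.41  0.369 0.059] 
scene drawer_handle 0.29 [0.532 0.435 0.017]
```

View pics/t33.png

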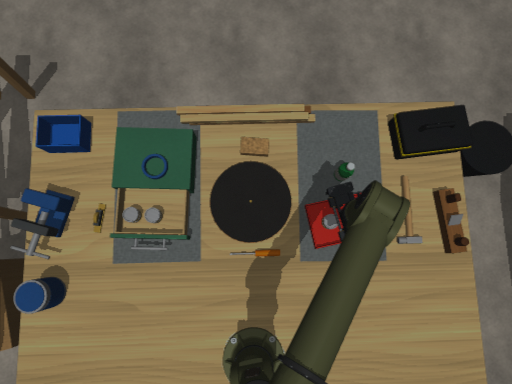

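```bash
python3 -m pendant '{"xyz":[[0,0.03,0],[0,0.05,0],[0,0.05,0],[0,0.05,0],[0,0.05,0],[0,0.05,0],[-0.005,0.05,0],[-0.01,0.05,0],[-0.01,0.05,0],[-0.015,0.05,0]],"turn":[0.166,0.166,0.166,0.166,0.166,0.166,0.166,0.166,0,0]}' 0
python3 -m pendant '{"xyz":[[-0.02,0.05,0],[-0.02,0.05,0],[-0.02,0.04,0],[-0.015,0.02,0],[0,0,0],[0,0,0]],"turn":[0,0,0,0,0,0]}' 0
python3 -c "
from h import *
st()
tf,_=cap('wrist','w34.png')
look('wrist',tf,['drawer_handle','drawer_floor','tin_a'])
"
```

```text
time_s: 58.52
tool_pos: [0.4407, 0.1989, 0.1881]
tool_rot: [21.7, 89.4, 23.6]
force: [0.5, 0.4, -0.2]
grip_width: 0.0005
time_s: 59.28
tool_pos: [0.3609, 0.3665, 0.1861]
tool_rot: [16.1, 89.6, 18.3]
force: [0.5, 0.2, -0.0]
grip_width: 0.0001
t 59.27 pos [0.3609 0.3665 0.1861] jaw 92.24 xax [ 0.007  0.002 -1.   ] q1,q7 [-49.1  43.6] F [ 0.47  0.23 -0.05] w 0.0001
wrist drawer_handle 0.63 [0.404 0.366 0.063]
```

View pics/w34.png

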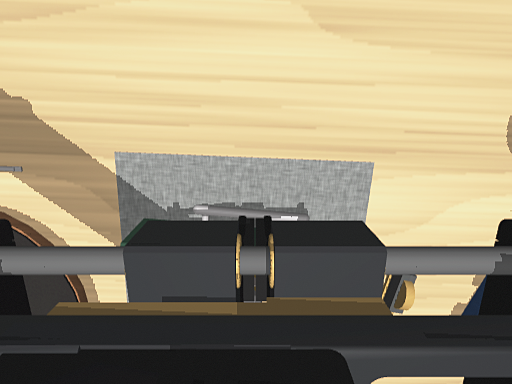

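```bash
python3 -m pendant '{"xyz":[[0,0,-0.03],[0,0,-0.035],[0,0,-0.035],[0,0,-0.03],[0,0,-0.015],[0,0,0],[0,0,0]],"turn":[0,0,0,0,0,0,0]}' 0
python3 -c "
from h import *
st()
tf,_=cap('wrist','w35.png')
"
```

```text
time_s: 60.35
tool_pos: [0.3666, 0.3637, 0.0409]
tool_rot: [29.1, 89.1, 30.7]
force: [-0.3, -0.0, 0.7]
grip_width: 0.0002
t 60.35 pos [0.3666 0.3637 0.0409] jaw 91.64 xax [ 0.013  0.008 -1.   ] q1,q7 [-48.7  43.7] F [-0.26 -0.02  0.73] w 0.0002
```

View pics/w35.png

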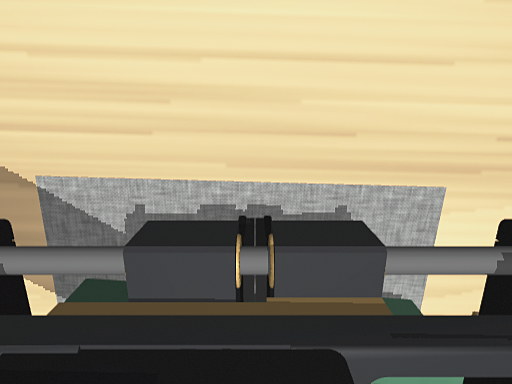

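```bash
python3 -m pendant '{"xyz":[[0,0,-0.014],[0,0,-0.008],[0,0,0],[0.006,0,0],[0.008,0,0],[0.01,0,0],[0.012,0,0],[0.012,0,0],[0.012,0,0],[0.012,0,0]],"turn":[0,0,0,0,0,0,0,0,0,0]}' 0
python3 -m pendant '{"xyz":[[0.013,0,0],[0.013,-0.001,0],[0.013,0,0],[0.013,-0.001,0],[0.013,0,0]],"turn":[0,0,0,0,0]}' 0
python3 -c "
from h import *
st()
tf,_=cap('top','t36.png'); look('top',tf,['drawer_handle','drawer_floor'])
"
```

```text
time_s: 61.65
tool_pos: [0.4438, 0.3638, 0.019]
tool_rot: [29.9, 89.1, 31.5]
force: [-1.1, -1.0, 0.0]
grip_width: -0.0002
time_s: 62.28
tool_pos: [0.5135, 0.3616, 0.0188]
tool_rot: [29.9, 89.1, 31.5]
force: [-1.0, -0.9, 0.4]
grip_width: 0.0006
t 62.27 pos [0.5135 0.3616 0.0188] jaw 91.65 xax [ 0.014  0.008 -1.   ] q1,q7 [-41.2  55.4] F [-1.01 -0.88  0.4 ] w 0.0006
top drawer_handle 0.76 [0.529 0.359 0.06 ] 
top drawer_floor 0.65 [ 0.492 -0.304  0.006] 
top drawer_floor 0.57 [0.585 0.357 0.023]
```

View pics/t36.png

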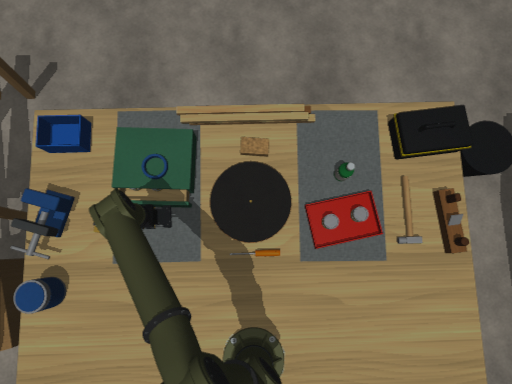

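```bash
python3 -m pendant '{"xyz":[[0.01,0,0],[0.01,-0.001,0],[0.008,0,0],[0.006,0,0],[0,0,0]],"turn":[0,0,0,0,0]}' 0
python3 -m pendant '{"xyz":[[0.005,0,0],[0.005,0,0],[0,0,0]],"turn":[0,0,0]}' 0
python3 -m pendant '{"xyz":[[0.004,0,0],[0.004,0,0],[0,0,0]],"turn":[0,0,0]}' 0
```

```text
time_s: 63.05
tool_pos: [0.5497, 0.3613, 0.019]
tool_rot: [31.1, 89.0, 32.8]
force: [-0.6, -0.0, 0.6]
grip_width: 0.0002
time_s: 63.42
tool_pos: [0.5562, 0.3614, 0.0187]
tool_rot: [45.2, 89.4, 46.9]
force: [-1.7, -0.8, 0.8]
grip_width: 0.0005
time_s: 63.8
tool_pos: [0.5554, 0.3615, 0.0185]
tool_rot: [155.7, 89.4, 157.5]
force: [-1.4, 0.1, 0.7]
grip_width: 0.0001
```

```bash
python3 -m pendant '{"xyz":[[0.008,0,0],[0.008,0,0],[0.008,0,0]],"turn":[0,0,0]}' 0
python3 -c "
from h import *
tf,im=cap('top'); look('top',tf,['drawer_handle','drawer_floor'])
cv2.imwrite('pics/t37.png',cv2.resize(im[110:240,80:220,::-1],None,fx=4,fy=4,interpolation=2))
"
```

```text
time_s: 64.18
tool_pos: [0.5545, 0.3612, 0.0184]
tool_rot: [-174.6, 86.7, -172.4]
force: [-21.3, -6.4, 16.1]
grip_width: 0.0005
top drawer_handle 0.62 [0.572 0.358 0.058] 
top drawer_floor 0.63 [0.7   0.335 0.095] 
top drawer_floor 0.45 [0.524 0.574 0.   ]
```

View pics/t37.png

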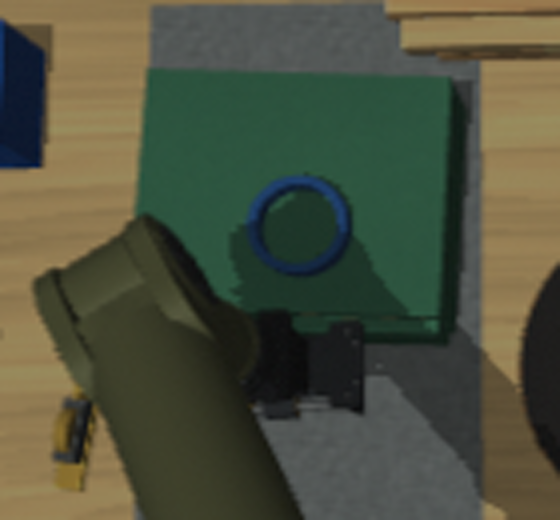

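```bash
python3 -m pendant '{"xyz":[[-0.01,0,0],[-0.03,0,0],[-0.04,0,0],[-0.03,0,0.02],[0,0,0.05],[0,0,0.06],[0,0,0.05],[0,0,0],[0,0,0],[0,0,0]],"turn":[0,0,0,0,0,0,0,0,0,0]}' 0
python3 -c "
from h import *
st()
tf,im=cap('top'); look('top',tf,['drawer_handle','drawer_floor','tin_a','screwdriver','tape','glue','sander','hammer','pulley'])
cv2.imwrite('pics/t38.png',im[:,:,::-1])
tf,_=cap('scene','s38.png'); look('scene',tf,['drawer_handle','tin_a'])
"
```

```text
time_s: 65.58
tool_pos: [0.4492, 0.3618, 0.2031]
tool_rot: [178.3, 87.8, -179.7]
force: [-0.8, -0.4, 0.1]
grip_width: 0.0007
t 65.58 pos [0.4492 0.3618 0.2031] jaw 92.08 xax [-0.039 -0.    -0.999] q1,q7 [-43.4  52.4] F [-0.85 -0.41  0.07] w 0.0007
top drawer_handle 0.71 [0.569 0.359 0.058] 
top drawer_handle 0.71 [ 0.573 -0.005  0.002] 
top drawer_floor 0.68 [0.525 0.574 0.001] 
top drawer_floor 0.65 [0.626 0.353 0.022] 
top tin_a 0.71 [ 0.514 -0.413  0.007] 
top tin_a 0.69 [ 0.494 -0.306  0.007] 
top screwdriver 0.61 [ 0.38  -0.017 -0.003] 
top tape 0.57 [0.701 0.334 0.099] 
top glue 0.69 [ 0.675 -0.364 -0.   ] 
top sander 0.93 [ 0.791 -0.026  0.002] 
top hammer 0.82 [ 0.526 -0.609  0.002] 
top pulley 0.39 [0.524 0.572 0.003] 
scene drawer_handle 0.61 [0.574 0.36  0.058] 
scene tin_a 0.74 [ 0.494 -0.304  0.006] 
scene tin_a 0.67 [ 0.516 -0.415  0.001]
```

View pics/t38.png

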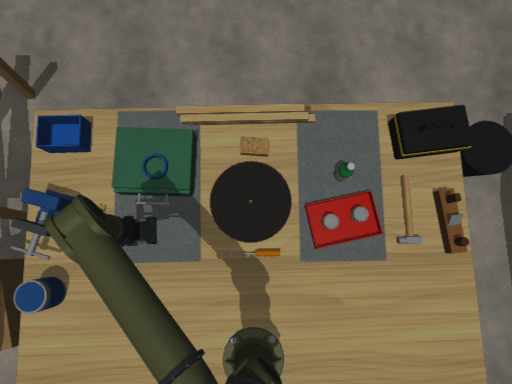

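View pics/s38.png

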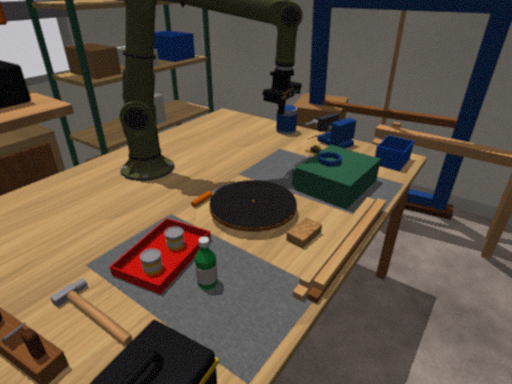

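```bash
python3 -c "
from cell import *
print(sign_off())"
```

```text
the job is handed in; nothing more can be done
None
```

The turntable is clear: it held four tins, and I sorted them by lifted weight and shut the drawer. I handed the job in at about 66 s of the 210 s allowed; `sign_off()` gives no verdict.

- **Full tins:** two read about 4.5 N and 3.8 N. I stood them upright on the drawer floor about 65 mm behind its front wall. I checked them there with the cameras before shutting the drawer. I could not see them afterwards.
- **Empty tins:** two read below about 1 N. The last top and scene views show both inside the red tray at floor height, at about (0.514, -0.413) and (0.494, -0.304).
- **Drawer:** I pulled it out about 150 mm. When I pushed it shut it came up against its stop at about 21 N. The handle moved from about x = 0.404 to 0.572, and the front looks flush with the cabinet.
- **Bystanders:** all six are within about 5 mm of where they started.
- **Robot at hand-in:** the arm was clear of everything.

**What disagreed:** the real fingertips sit about 30 mm above the reported TCP. Because of that, my first two grasps at the handle closed on nothing, though neither moved the drawer. I allowed for the offset from then on.

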